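Drift the cap plates into line and bolt up the pipe-support feet

ROBOT

A 6-joint arm with a two-finger parallel gripper is mounted at the origin on a cart in front of the work surface, level with it; the furniture and walls round the work are solid. World frame = base frame: x ahead of the robot, y to its left, z up, the work surface at z = 0. Lengths are in m, angles in rad, forces in N, time in s.
With the tool pointing down it reaches from about 0.25 to 0.775 m from the base axis. Payload 4 kg.
Tool frame: the origin (TCP) lies on the centre line of the jaws, within the pads' length; the fingertips stand 8 mm ahead of it and the grasp point (between the pads) lies 11 mm behind it; z points along the fingers, y is the direction in which the jaws open and shut (so a half turn about z gives the same grasp; the last joint's range is limited). The gripper opens to 94 mm and grips with 3 to 60 N. Pads are 16 mm wide; open, the fingers measure 119 mm over their backs; the gripper's body (75 mm by 177 mm) begins 78 mm behind the grasp point.
Start: joints at [-1.214, 0.087, 1.371, -0, 1.684, -0.103], TCP at [0.244, -0.493, 0.214] pointing down, gripper open.
Joint ranges: [-3.1, 3.1], [-0.76, 2.03], [0.27, 2.55], [-1.08, 4.22], [0.17, 2.65], [-2.57, 2.57]. Speed limits (rad/s): [2.79, 2.79, 3.14, 3.14, 3.14, 3.14].

INTERFACE

Orientations are given as [roll, pitch, yaw] about the fixed x, y, z axes, in that order (R = Rz(yaw) Ry(pitch) Rx(roll)).
In Python, from bench import robot gives the robot as it stands.
- The arm moves only by the shell command python3 -m crank 'ROWS' [OPENING]. ROWS is JSON, a list of rows, each a list of 4 numbers: the shift along the tool's x, y, z scaled (see below), then the turn about the tool's z scaled (see below). A call has exactly 10 rows; each row shifts and turns the commanded pose from where the row before left it, along the tool's axes as they then stand; what a row does not reach is not made up. The controller multiplies each number of a shift by 0.2 m and each number of a turn by pi/2 rad. A row lasts 1/8 s, in which the tool goes at most 62.5 mm and 10.7 degrees, less where a joint would pass 70% of its speed; a pose out of reach is approached as far as the arm can. A call with a number of a shift or a turn outside -1 to 1 is refused whole. A call with a gripper value outside its range is refused whole. OPENING is the gripper command: -1 is fully open, 1 is shut, values between are in proportion, set as the call begins (- or left out, the last holds). The fingers move at their own pace and stop on an object; the grip force is fixed at half the most. Time passes only in rows, so rows that do not move let the fingers close, or fill a call up. It gives the time, the measured TCP pose, the force and the opening at its end, in the units of the state.
- robot.get_obs(): the state, without advancing time (a new reading comes with each control period).
- robot.snapshot(name): name is "side" or "top"; returns (picture, depth): 384x512x3 uint8, red, green, blue; 384x512 float32, m along the optical axis (not along the pixel's ray), 0 where there is no reading.
- robot.camera_params(name): a dict with "fx", "fy", "cx", "cy" (pixels), "world_from_camera" (4x4, takes a point from camera to world coordinates). Camera axes: x right, y down, z forward; pixel columns grow to the right and rows downward; lengths in m; the calibration is good to about 2 mm. A picture is of the moment at which its call begins. camera_params takes no time and is no camera call.
- robot.close_job(): hands the job in, once; it reports no verdict.
The state is a dict: "time": time; "joint_positions": joint angles; "qvel": joint speeds; "joint_torque": joint torques, N m; "tool_pos": TCP position; "ee_rot": TCP orientation; "wrist_force": force on the tool from outside, world axes, zero at the start; "wrist_torque": the same for the moment, N m; "width": finger opening in m.
Only numpy, scipy, OpenCV 4.12 (cv2) and the standard library are available. Lean on these libraries where they do the work, as an engineer would, in place of code of your own. Each camera call takes 0.05 s, during which the arm holds its last target.

TASK

The cap plates on these pipe-support feet hang slack on their centre bolts, swung out of line, so their end holes no longer match the holes in the channel below. For each foot on the bench push the drift that fits its holes, large or small, through one end hole until its collar sits on the plate and the plate is pulled into line, and put a bolt of the matching size fully home in the other end hole. Leave each drift in until every foot has its bolt, then draw the drifts and stand them back in the wooden block with any spares; do not disturb the mug and the blue tin.

Things in the scene. Friction and masses are not known exactly. Their poses are not given: they have to be found in the camera images.
- foot_a: Small-hole foot, loose, about 2 kg, may be absent: grey steel channel 200 (x) x 76 x 70 mm, legs down, web 6 mm; on it a steel cap plate 182 x 50 x 8 mm (top face 78 mm up) swivelling stiffly on a centre bolt (nut 22 mm wide, 14 mm above the plate). Web and plate have two end holes of 14 mm, 70 mm either side of centre along x; empty below the web. Origin: centre of underside, x along the foot.
- foot_a_near (a point): Centre of the channel's near end hole (-x end) of foot_a, raised to the height of the cap plate's top face (78 mm). Moves with the channel, not with the cap plate.
- foot_a_far (a point): Centre of the channel's far end hole (+x end) of foot_a, raised to the height of the cap plate's top face (78 mm). Moves with the channel, not with the cap plate.
- cap_a (a joint): Swivel of the cap plate of foot_a, rad, counter-clockwise from above; 0 is in line. Starts +0.043 to +0.060 rad (3 to 4 mm at the holes). Stays where left; about 5 N sideways at an end hole turns it.
- foot_b: Large-hole foot, loose, about 2 kg, may be absent: green steel channel 200 (x) x 76 x 70 mm, legs down, web 6 mm; on it a steel cap plate 182 x 50 x 8 mm (top face 78 mm up) swivelling stiffly on a centre bolt (nut 22 mm wide, 14 mm above the plate). Web and plate have two end holes of 20 mm, 70 mm either side of centre along x; empty below the web. Origin: centre of underside, x along the foot.
- foot_b_near (a point): Centre of the channel's near end hole (-x end) of foot_b, raised to the height of the cap plate's top face (78 mm). Moves with the channel, not with the cap plate.
- foot_b_far (a point): Centre of the channel's far end hole (+x end) of foot_b, raised to the height of the cap plate's top face (78 mm). Moves with the channel, not with the cap plate.
- cap_b (a joint): Swivel of the cap plate of foot_b, rad, counter-clockwise from above; 0 is in line. Starts -0.09 to -0.07 rad (5 to 6 mm at the holes). Stays where left; about 5 N sideways at an end hole turns it.
- foot_c: Large-hole foot, loose, about 2 kg, may be absent: green steel channel 200 (x) x 76 x 70 mm, legs down, web 6 mm; on it a steel cap plate 182 x 50 x 8 mm (top face 78 mm up) swivelling stiffly on a centre bolt (nut 22 mm wide, 14 mm above the plate). Web and plate have two end holes of 20 mm, 70 mm either side of centre along x; empty below the web. Origin: centre of underside, x along the foot.
- foot_c_near (a point): Centre of the channel's near end hole (-x end) of foot_c, raised to the height of the cap plate's top face (78 mm). Moves with the channel, not with the cap plate.
- foot_c_far (a point): Centre of the channel's far end hole (+x end) of foot_c, raised to the height of the cap plate's top face (78 mm). Moves with the channel, not with the cap plate.
- cap_c (a joint): Swivel of the cap plate of foot_c, rad, counter-clockwise from above; 0 is in line. Starts +0.07 to +0.09 rad (5 to 6 mm at the holes). Stays where left; about 5 N sideways at an end hole turns it.
- drift_s_grip (a point): Small drift, stands point down in the block: 5 mm point, 40 mm taper to 13 mm, then straight 20 mm, collar 25 mm wide, 4 mm thick, round yellow grip 17 mm wide, 46 mm tall. For 14 mm holes: foot_a. Point: centre of grip, 27 mm above collar's underside, 87 mm above the tip; z up. Home in a foot it is 105 mm above the foot's underside, in the block 97 mm above the bench.
- drift_l1_grip (a point): Large drift, stands point down in the block: 7 mm point, 40 mm taper to 19 mm, then straight 20 mm, collar 31 mm wide, 4 mm thick, round blue grip 21 mm wide, 46 mm tall. For 20 mm holes: foot_b or foot_c. Point: centre of grip, 27 mm above collar's underside, 87 mm above the tip; z up. Home in a foot it is 105 mm above the foot's underside, in the block 97 mm above the bench.
- drift_l2_grip (a point): Large drift, stands point down in the block: 7 mm point, 40 mm taper to 19 mm, then straight 20 mm, collar 31 mm wide, 4 mm thick, round blue grip 21 mm wide, 46 mm tall. For 20 mm holes: foot_b or foot_c. Point: centre of grip, 27 mm above collar's underside, 87 mm above the tip; z up. Home in a foot it is 105 mm above the foot's underside, in the block 97 mm above the bench.
- bolt_s_head (a point): Small flange bolt, hangs in the block: shank 10 mm, 36 mm long, tapered nose, flange 23 mm wide, 3 mm thick, hex head 17 mm wide, 14 mm tall. For 14 mm holes: foot_a. Point: centre of head, 10 mm above flange's underside, 46 mm above the nose; z up. Home in a foot it is 88 mm above the foot's underside, in the block 80 mm above the bench.
- bolt_l1_head (a point): Large flange bolt, hangs in the block: shank 15 mm, 36 mm long, tapered nose, flange 31 mm wide, 3 mm thick, hex head 24 mm wide, 14 mm tall. For 20 mm holes: foot_b or foot_c. Point: centre of head, 10 mm above flange's underside, 46 mm above the nose; z up. Home in a foot it is 88 mm above the foot's underside, in the block 80 mm above the bench.
- bolt_l2_head (a point): Large flange bolt, hangs in the block: shank 15 mm, 36 mm long, tapered nose, flange 31 mm wide, 3 mm thick, hex head 24 mm wide, 14 mm tall. For 20 mm holes: foot_b or foot_c. Point: centre of head, 10 mm above flange's underside, 46 mm above the nose; z up. Home in a foot it is 88 mm above the foot's underside, in the block 80 mm above the bench.
- block: Fixed hardwood block 112 (x) x 205 (y) x 70 mm, upright through holes. Origin: centre of underside. Drift holes at x = -30 mm: small (15 mm) at y = +65, large (21 mm) at y = 0 and y = -65 mm. Bolt holes at x = +30 mm: small at y = +65, large at y = 0 and -65 mm. A drift put away hangs by its collar on the block's top.
- mug: Grey-blue mug, 85 mm across, 88 mm tall, loose bystander. Origin: centre of its underside.
- flux_tin: Round blue tin, 77 mm across, 39 mm tall, loose bystander. Origin: centre of its underside.
There are look-alikes about, which are no part of the job. What is shaped like the part that bears drift_l2_grip but purple or white is not meant.

How it is judged:
By the outcome, as a careful person would: the job done as asked, in the order asked, and still so for the second after the job is handed in, with the robot touching nothing.
Of foot_a, foot_b, foot_c only 2 to 3 are there at a start; the rules pass over those that are not, and their reading is None.
At some moment in a run one of foot_a, foot_b, foot_c may be knocked a few centimetres aside while the robot is not near it.
It also fails if it takes over 210 s, if anything falls off the work surface, if the arm or the gripper's body presses on something with over 40 N, if the wrist force passes 120 N, or if a joint passes its speed limit or range.

## Working session

There is one attempt and no reset: what is moved stays moved. The work goes in short steps, Python scripts to look and compute and a shell command to move; the robot and the scene stay as the last step left them, time stands still between calls to the robot, and variables do not carry over. Pictures are saved under pics/ and viewed, and the job is handed in when it is done.

```bash
mkdir -p pics; ls; cat > h.py <<'E'
import numpy as np,cv2
from bench import robot
def snap(name,tag):
    im,d=robot.snapshot(name)
    np.savez(f'pics/{tag}.npz',im=im,d=d)
    cv2.imwrite(f'pics/{tag}.png',cv2.cvtColor(im,cv2.COLOR_RGB2BGR))
    return im,d
def ray(name,u,v):
    p=robot.camera_params(name);T=np.array(p['world_from_camera'])
    r=np.array([(u-p['cx'])/p['fx'],(v-p['cy'])/p['fy'],1.0])
    return T[:3,3],T[:3,:3]@r
def onz(name,u,v,z):
    o,r=ray(name,u,v);t=(z-o[2])/r[2];return o+t*r
def cloud(name,d):
    p=robot.camera_params(name);T=np.array(p['world_from_camera'])
    v,u=np.mgrid[0:d.shape[0],0:d.shape[1]]
    P=np.stack([(u-p['cx'])/p['fx']*d,(v-p['cy'])/p['fy']*d,d],-1)
    return P@T[:3,:3].T+T[:3,3]
def proj(name,X):
    p=robot.camera_params(name);T=np.linalg.inv(np.array(p['world_from_camera']))
    c=T[:3,:3]@np.array(X)+T[:3,3];return p['fx']*c[0]/c[2]+p['cx'],p['fy']*c[1]/c[2]+p['cy']
E
python3 - <<'E'
from h import *
print(robot.get_obs())
for n in('top','side'):
    snap(n,n+'0');p=robot.camera_params(n);print(n,p['fx'],np.round(p['world_from_camera'],3))
E
```

```text
pics
{'time': 0.0, 'joint_positions': array([-1.21409462e+00,  8.78883427e-02,  1.37222449e+00, -1.13220135e-05,
        1.68358482e+00, -1.03093633e-01]), 'qvel': array([-0.00052178, -0.00110511, -0.00088411,  0.00040056, -0.00157524,
       -0.00026473]), 'joint_torque': array([-6.76388045e-04, -3.40179241e+01, -3.02428472e+01,  7.16186618e-02,
        3.30039393e-02, -1.69619966e-04]), 'tool_pos': array([ 0.24388253, -0.49238839,  0.21235569]), 'ee_rot': array([-3.13949767e+00, -2.05434714e-04,  4.59793858e-01]), 'wrist_force': array([-0.39460789,  0.48546966, -0.31199333]), 'wrist_torque': array([0.0319851 , 0.02171975, 0.00176007]), 'width': 0.09386434215728233}
top 424.9825901543536 [[ 0.022 -0.996  0.085  0.416]
 [-1.    -0.021  0.015 -0.119]
 [-0.014 -0.085 -0.996  1.664]
 [ 0.     0.     0.     1.   ]]
side 471.37195511436636 [[ 0.96  -0.149  0.238  0.224]
 [-0.28  -0.473  0.836 -1.302]
 [-0.012 -0.869 -0.495  0.788]
 [ 0.     0.     0.     1.   ]]
```

View pics/top0.png

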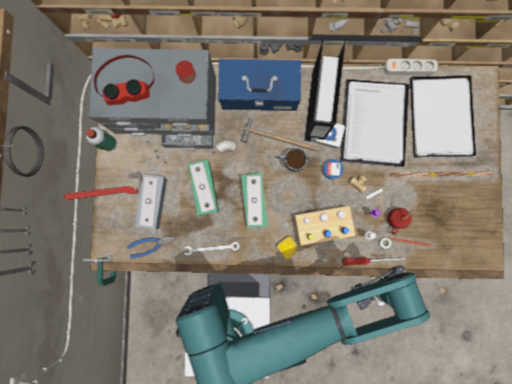

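View pics/side0.png

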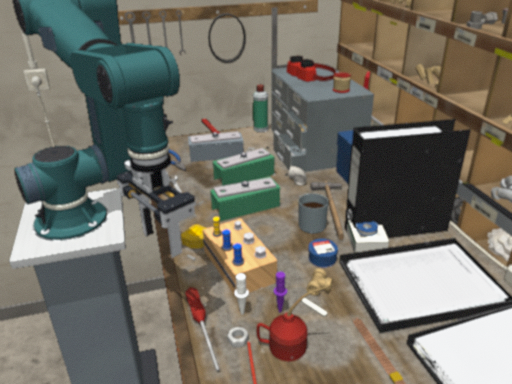

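```bash
python3 - <<'E'
import cv2
a=cv2.imread('pics/top0.png');cv2.imwrite('pics/c1.png',cv2.resize(a[150:265,125:285],None,fx=5,fy=5,interpolation=cv2.INTER_CUBIC))
cv2.imwrite('pics/c2.png',cv2.resize(a[190:265,275:405],None,fx=6,fy=6,interpolation=cv2.INTER_CUBIC))
a=cv2.imread('pics/side0.png');cv2.imwrite('pics/c3.png',cv2.resize(a[120:300,170:330],None,fx=3.3,fy=3.3,interpolation=cv2.INTER_CUBIC))
E
```

```text
(no output)
```

View pics/c1.png

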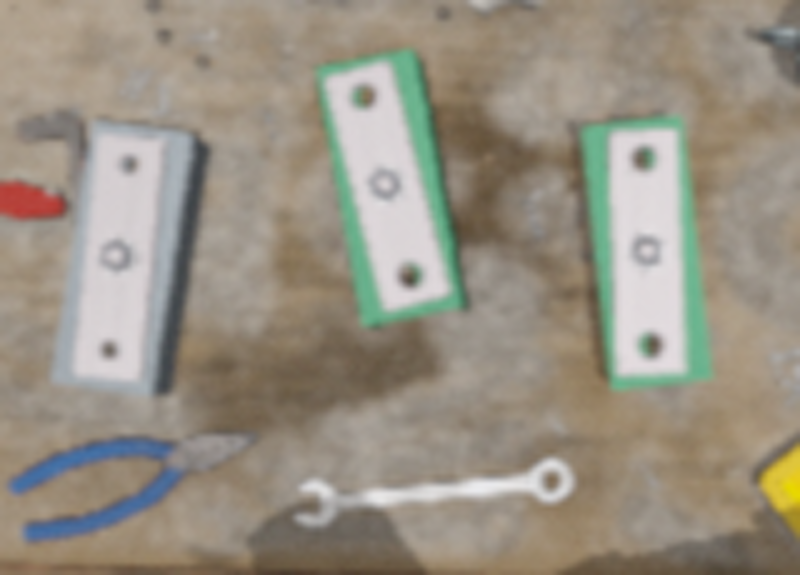

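View pics/c2.png

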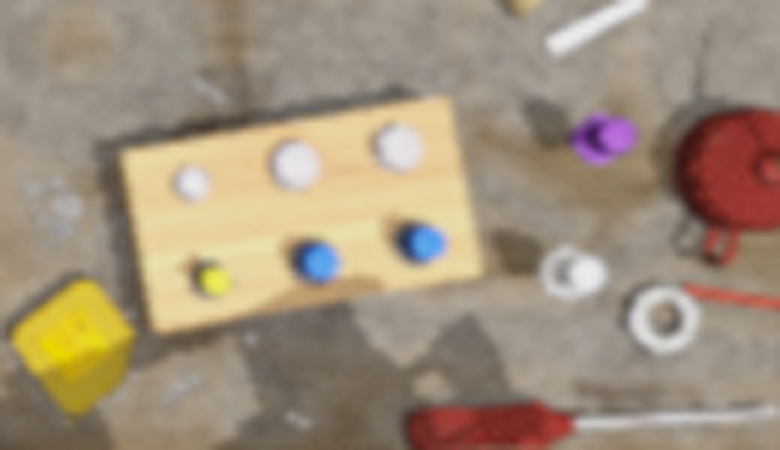

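View pics/c3.png

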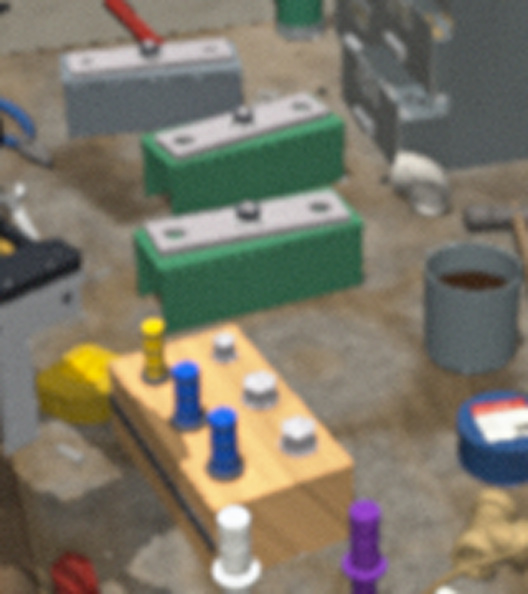

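```bash
cat > feet.py <<'E'
from h import *
def feet(im,d,verbose=True):
    P=cloud('top',d);hsv=cv2.cvtColor(im,cv2.COLOR_RGB2HSV)
    z=P[...,2];work=(P[...,0]>.2)&(P[...,0]<.85)&(P[...,1]<.75)&(P[...,1]>-.1)
    m=((z>.055)&(z<.1)&work).astype(np.uint8)
    m=cv2.morphologyEx(m,cv2.MORPH_CLOSE,np.ones((3,3)))
    n,l,st,c=cv2.connectedComponentsWithStats(m)
    out=[]
    for i in range(1,n):
        if st[i,4]<300: continue
        cs,_=cv2.findContours((l==i).astype(np.uint8),cv2.RETR_EXTERNAL,cv2.CHAIN_APPROX_NONE)
        reg=cv2.drawContours(np.zeros_like(m),cs,-1,1,-1)>0
        (cx,cy),wh,an=cv2.minAreaRect(cs[0].astype(np.float32))
        zz=np.median(z[reg])
        med=np.median(hsv[reg],0)
        print('comp',st[i],np.round((cx,cy),1),np.round(wh,1),round(an,1),'z',round(zz,4),'hsv',med,'W',np.round(onz('top',cx,cy,.075),4))
        out.append(reg)
    return out
if __name__=='__main__':
    f=np.load('pics/top0.npz');im,d=f['im'],f['d'];feet(im,d)
    P=cloud('top',d);hsv=cv2.cvtColor(im,cv2.COLOR_RGB2HSV)
    for v,u in((200,150),(205,151),(187,206),(195,256),(230,312)):print(u,v,np.round(P[v,u],4),hsv[v,u],d[v,u])
    print(P[250,200],P[180,230])
E
python3 feet.py
```

```text
comp [  45  109   18  174 1091] [ 53.6 195.6] [  7.6 173.3] 3.6 z 0.0784 hsv [18. 34. 98.] W [0.5209 0.6641 0.075 ]
comp [ 188  160   29   55 1059] [202.1 187. ] [52.8 20.5] 79.7 z 0.0743 hsv [ 75.   8. 195.] W [0.5654 0.1038 0.075 ]
comp [ 135  174   29   55 1115] [149.1 201.3] [21.  53.4] 9.5 z 0.0746 hsv [158.   7. 195.] W [0.5073 0.3015 0.075 ]
comp [241 174  16  54 642] [248.5 200.5] [53. 15.] 90.0 z 0.0749 hsv [ 75.   7. 205.] W [ 0.5181 -0.0718  0.075 ]
150 200 [0.5111 0.2939 0.0922] [120   7 155] 1.5798438
151 205 [0.4934 0.2937 0.0755] [170   7 216] 1.5949767
206 187 [0.5655 0.0891 0.0761] [165   5 215] 1.5973418
256 195 [ 0.5392 -0.0995  0.0773] [168   6 224] 1.590989
312 230 [ 0.4133 -0.3111  0.0691] [ 22  75 232] 1.5852631
[0.32637118 0.11378964 0.00546615] [ 6.02384423e-01  5.24892690e-03 -5.84088618e-04]
```

```bash
cat > meas.py <<'E'
from h import *
import sys
def holes(im,seeds,z=.078,r=4.5,name='top'):
    # deficiency-weighted centroid round each seed (pixel), plate level from ring
    g=im.astype(float).min(2)
    v,u=np.mgrid[0:g.shape[0],0:g.shape[1]];o=[]
    for s in seeds:
        c=np.array(s,float)
        for _ in range(6):
            R=np.hypot(u-c[0],v-c[1]);k=R<r
            lev=np.percentile(g[R<r],80)
            w=np.clip(lev-15-g,0,None)*k
            c=np.array([(w*u).sum(),(w*v).sum()])/w.sum()
        o.append((c,onz(name,*c,z)[:2]))
    return o
E
python3 - <<'E'
from meas import *
f=np.load('pics/top0.npz');im=f['im']
S={'a':[(146.3,219.5),(150.8,182.3),(148.3,200.8)],'c':[(206.6,204.6),(197.6,169),(201.8,186.6)],'b':[(255.2,218.8),(253.5,181.3),(254.3,199.8)]}
pri={'a':.0515,'b':-.08,'c':.08}
for k,s in S.items():
    h=holes(im,s[:2]);n=holes(im,s[2:],.092)
    (pn,N),(pf,F)=h;mid=(N+F)/2;dv=F-N;ang=np.arctan2(dv[1],dv[0]);L=np.hypot(*dv);ca=ang-pri[k]
    e=np.array([np.cos(ca),np.sin(ca)])*.07
    print(k,'px',np.round(pn,2),np.round(pf,2),'plate near',np.round(N,4),'far',np.round(F,4),'L',round(L,4),'mid',np.round(mid,4),'nut',np.round(n[0][1],4),'ang',round(ang,3),'chan',round(ca,3))
    print('   chan near',np.round(mid-e,4),'far',np.round(mid+e,4),'overlap mid near',np.round((mid-e+N)/2,4))
# block: depth plane + hue
d=f['d'];P=cloud('top',d);hsv=cv2.cvtColor(im,cv2.COLOR_RGB2HSV)
roi=np.zeros(d.shape,bool);roi[195:260,285:365]=1
for nm,m in {'wood':(hsv[...,0]>12)&(hsv[...,0]<28)&(hsv[...,1]>50)&(hsv[...,2]>170),'blue':(hsv[...,0]>95)&(hsv[...,0]<125)&(hsv[...,1]>120),'yel':(hsv[...,0]>24)&(hsv[...,0]<34)&(hsv[...,1]>160),'wh':(hsv[...,1]<45)&(hsv[...,2]>150)}.items():
    m=(m&roi&(P[...,2]>.05)).astype(np.uint8)
    n,l,st,c=cv2.connectedComponentsWithStats(m)
    for i in range(1,n):
        if st[i,4]>8: print(nm,st[i],np.round(c[i],2),'meanz',round(P[l==i][:,2].mean(),3),P[l==i][:,2].max().round(3))
    if nm=='wood':
        cs,_=cv2.findContours(m,cv2.RETR_EXTERNAL,cv2.CHAIN_APPROX_NONE)
        c=max(cs,key=cv2.contourArea);b=cv2.boxPoints(cv2.minAreaRect(c));print([np.round(onz('top',*q,.07)[:2],4) for q in b],b)
E
```

```text
a px [146.4  219.54] [150.48 182.42] plate near [0.4386 0.3079] far [0.5783 0.2987] L 0.14 mid [0.5084 0.3033] nut [0.5082 0.2998] ang -0.066 chan -0.118
   chan near [0.4389 0.3115] far [0.578  0.2951] overlap mid near [0.4388 0.3097]
c px [206.61 204.8 ] [197.34 168.86] plate near [0.4985 0.0844] far [0.6333 0.1237] L 0.1404 mid [0.5659 0.104 ] nut [0.5652 0.103 ] ang 0.284 chan 0.204
   chan near [0.4973 0.0899] far [0.6345 0.1182] overlap mid near [0.4979 0.0871]
b px [254.72 218.6 ] [253.24 181.24] plate near [ 0.4509 -0.0967] far [ 0.5907 -0.088 ] L 0.1401 mid [ 0.5208 -0.0924] nut [ 0.521  -0.0914] ang 0.062 chan 0.142
   chan near [ 0.4515 -0.1022] far [ 0.5901 -0.0825] overlap mid near [ 0.4512 -0.0995]
wood [ 295  206   60   39 1372] [323.57 225.15] meanz 0.075 1.664
[array([ 0.4677, -0.2457]), array([ 0.5076, -0.4491]), array([ 0.3974, -0.4686]), array([ 0.3578, -0.2664])] [[294.65506 215.01653]
 [349.22202 205.5266 ]
 [354.389   235.23668]
 [299.82205 244.72661]]
blue [342 228   6   5  22] [344.86 230.  ] meanz 0.118 0.124
blue [325 231   6   5  23] [327.22 233.09] meanz 0.118 0.125
wh [337 211   9   8  52] [340.87 214.29] meanz 0.083 0.096
wh [320 214   8   8  53] [323.66 217.23] meanz 0.082 0.093
wh [304 218   6   6  28] [306.5  220.21] meanz 0.082 0.093
wh [345 227   5   7  11] [347.55 229.91] meanz 0.072 0.112
```

```bash
python3 - <<'E'
from h import *
f=np.load('pics/top0.npz');im=f['im']
for u,v,z in((344.86,230,.117),(327.22,233.09,.117),(340.87,214.29,.08),(323.66,217.23,.08),(306.5,220.21,.08),(310,236.5,.117)):print(u,v,np.round(onz('top',u,v,z),4))
c=np.array([.4326,-.3574]);y=.194;R=np.array([[np.cos(y),-np.sin(y)],[np.sin(y),np.cos(y)]])
for n,q in {'ds':(-.03,.065),'d0':(-.03,0),'d-':(-.03,-.065),'bs':(.03,.065),'b0':(.03,0),'b-':(.03,-.065)}.items():print(n,np.round(c+R@q,4))
o=robot.get_obs();print(o['tool_pos'],o['ee_rot'])
E
```

```text
344.86 230 [ 0.4161 -0.4239  0.117 ]
327.22 233.09 [ 0.4035 -0.3604  0.117 ]
340.87 214.29 [ 0.4738 -0.4162  0.08  ]
323.66 217.23 [ 0.4615 -0.3525  0.08  ]
306.5 220.21 [ 0.4491 -0.289   0.08  ]
310 236.5 [ 0.3899 -0.2984  0.117 ]
ds [ 0.3906 -0.2994]
d0 [ 0.4032 -0.3632]
d- [ 0.4157 -0.427 ]
bs [ 0.4495 -0.2878]
b0 [ 0.462  -0.3516]
b- [ 0.4746 -0.4154]
[ 0.24391147 -0.49242939  0.21244515] [-3.13964442e+00 -1.92151065e-04  4.59802286e-01]
```

```bash
cat > go.py <<'E'
# usage: go.py x y z [yaw]  -> total tool-axis shift units from current pose
import sys;from h import *
o=robot.get_obs();p=np.array(o['tool_pos']);y=o['ee_rot'][2]
t=np.array([float(a) for a in sys.argv[1:4]]);dw=t-p
ty=float(sys.argv[4]) if len(sys.argv)>4 else y
for lab,yy in(('cur',y),('tgt',ty)):
    print(lab,'dx %.4f dy %.4f dz %.4f'%tuple(np.array([np.cos(yy)*dw[0]+np.sin(yy)*dw[1],np.sin(yy)*dw[0]-np.cos(yy)*dw[1],-dw[2]])/.2))
print('turn',round(-(ty-y)/(np.pi/2),4),'t',o['time'],'F',np.round(o['wrist_force'],1),'w',round(o['width'],4),'pos',np.round(p,4),np.round(o['ee_rot'],4))
E
python3 go.py .4032 -.3632 .215 .194
```

```text
cur dx 1.0005 dy -0.2256 dz -0.0128
tgt dx 0.9061 dy -0.4805 dz -0.0128
turn 0.1692 t 0.1 F [-0.7 -0.5 -0.5] w 0.0939 pos [ 0.2439 -0.4924  0.2124] [-3.1396e+00 -2.0000e-04  4.5980e-01]
```

```bash
python3 -m crank '[[0,0,0,0.0846],[0,0,0,0.0846],[0.2265,-0.12,0,0],[0.2265,-0.12,0,0],[0.2265,-0.12,0,0],[0.2265,-0.12,0,0],[0,0,0,0],[0,0,0,0],[0,0,0,0],[0,0,0,0]]' 0.15; python3 go.py .4032 -.3632 .086 .194
```

```text
time: 1.35
tool_pos: [0.4025, -0.3646, 0.2134]
ee_rot: [3.142, 0.0, 0.192]
wrist_force: [-0.6, 0.3, -0.7]
width: 0.0399
cur dx 0.0049 dy -0.0063 dz 0.6371
tgt dx 0.0050 dy -0.0063 dz 0.6371
turn -0.0013 t 1.35 F [-0.6  0.3 -0.7] w 0.0399 pos [ 0.4025 -0.3646  0.2134] [3.1415e+00 2.0000e-04 1.9200e-01]
```

```bash
python3 -m crank '[[0.005,-0.006,0.2,0],[0,0,0.2,0],[0,0,0.12,0],[0,0,0.08,0],[0,0,0.037,0],[0,0,0,0],[0,0,0,0],[0,0,0,0],[0,0,0,0],[0,0,0,0]]'; python3 go.py .4032 -.3632 .086 .194
python3 - <<'E'
from h import *
snap('side','s1')
cv2.imwrite('pics/s1c.png',cv2.resize(cv2.imread('pics/s1.png')[200:300,180:300],None,fx=5,fy=5))
E
```

```text
time: 2.6
tool_pos: [0.4042, -0.3624, 0.0863]
ee_rot: [3.141, -0.0, 0.194]
wrist_force: [0.2, -1.0, -0.2]
width: 0.0398
cur dx -0.0058 dy 0.0028 dz 0.0016
tgt dx -0.0058 dy 0.0028 dz 0.0016
turn 0.0001 t 2.6 F [ 0.2 -1.  -0.2] w 0.0398 pos [ 0.4042 -0.3624  0.0863] [ 3.1412e+00 -2.0000e-04  1.9410e-01]
```

View pics/s1c.png

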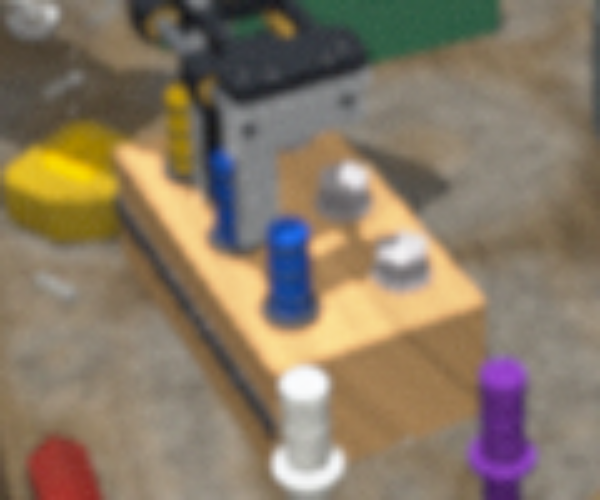

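```bash
python3 -m crank '[[-0.003,0,0,0],[0,0,0,0],[0,0,0,0],[0,0,0,0],[0,0,-0.1,0],[0,0,-0.2,0],[0,0,-0.3,0],[0,0,-0.1,0],[0,0,0,0],[0,0,0,0]]' 1; python3 go.py .4979 .0871 .225 .194
```

```text
time: 3.9
tool_pos: [0.4028, -0.3614, 0.2237]
ee_rot: [-3.137, 0.002, 0.194]
wrist_force: [0.4, 0.7, -2.5]
width: 0.0206
cur dx 0.8992 dy -2.1088 dz -0.0064
tgt dx 0.8988 dy -2.1090 dz -0.0064
turn 0.0001 t 3.9 F [ 0.4  0.7 -2.5] w 0.0206 pos [ 0.4028 -0.3614  0.2237] [-3.1375e+00  2.1000e-03  1.9420e-01]
```

```bash
cat > look.py <<'E'
# refined feet from a new top picture: seeds auto = given world or last
import sys,json,os;from meas import *
tag=sys.argv[1];im,d=snap('top',tag)
S=json.load(open('seeds.json')) 
pri={'a':.0515,'b':-.08,'c':.08}
for a in sys.argv[2:]: pri[a]=0.0   # feet already aligned
for k,s in S.items():
    h=holes(im,s);(pn,N),(pf,F)=h;mid=(N+F)/2;dv=F-N;ang=np.arctan2(dv[1],dv[0]);L=np.hypot(*dv);ca=ang-pri[k];e=np.array([np.cos(ca),np.sin(ca)])*.07
    print(k,'px',np.round(pn,1),np.round(pf,1),'L',round(L,4),'mid',np.round(mid,4),'ang',round(ang,3),'channear',np.round(mid-e,4),'far',np.round(mid+e,4),'ovl near',np.round((mid-e+N)/2,4))
E
echo '{"a":[[146.4,219.5],[150.5,182.4]],"c":[[206.6,204.8],[197.3,168.9]],"b":[[254.7,218.6],[253.2,181.2]]}'>seeds.json
python3 look.py t2
```

```text
a px [146.4 219.5] [150.5 182.4] L 0.14 mid [0.5084 0.3034] ang -0.066 channear [0.4389 0.3115] far [0.578  0.2952] ovl near [0.4387 0.3098]
c px [206.6 204.8] [197.3 168.9] L 0.1404 mid [0.5659 0.104 ] ang 0.284 channear [0.4973 0.0898] far [0.6344 0.1182] ovl near [0.4979 0.0871]
b px [254.7 218.6] [253.2 181.2] L 0.1401 mid [ 0.5208 -0.0924] ang 0.062 channear [ 0.4515 -0.1023] far [ 0.5901 -0.0825] ovl near [ 0.4512 -0.0995]
```

View pics/t2.png

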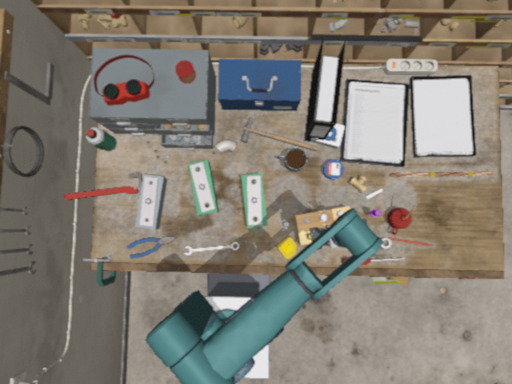

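```bash
python3 -m crank '[[0.1124,-0.2636,0,0],[0.1124,-0.2636,0,0],[0.1124,-0.2636,0,0],[0.1124,-0.2636,0,0],[0.1124,-0.2636,0,0],[0.1124,-0.2636,0,0],[0.1124,-0.2636,0,0],[0.1124,-0.2636,0,0],[0,0,0,0],[0,0,0,0]]'; python3 go.py .4979 .0871 .172 .194
```

```text
time: 5.2
tool_pos: [0.4978, 0.0858, 0.2243]
ee_rot: [3.141, 0.004, 0.195]
wrist_force: [-0.3, -0.9, -2.2]
width: 0.0203
cur dx 0.0016 dy -0.0063 dz 0.2617
tgt dx 0.0016 dy -0.0063 dz 0.2617
turn 0.0004 t 5.2 F [-0.3 -0.9 -2.2] w 0.0203 pos [0.4978 0.0858 0.2243] [3.1413 0.0036 0.1946]
```

```bash
python3 -m crank '[[0.0016,-0.0063,0.13,0],[0,0,0.13,0],[0,0,0,0],[0,0,0.04,0],[0,0,0.04,0],[0,0,0.03,0],[0,0,0.03,0],[0,0,0,0],[0,0,0,0],[0,0,0,0]]'; python3 go.py .4979 .0871 .094 .194
```

```text
time: 6.45
tool_pos: [0.499, 0.0874, 0.1464]
ee_rot: [3.141, -0.001, 0.194]
wrist_force: [-0.3, 0.0, -1.1]
width: 0.0206
cur dx -0.0055 dy 0.0003 dz 0.2621
tgt dx -0.0055 dy 0.0003 dz 0.2621
turn 0.0001 t 6.45 F [-0.3  0.  -1.1] w 0.0206 pos [0.499  0.0874 0.1464] [ 3.1414e+00 -7.0000e-04  1.9420e-01]
```

```bash
python3 -m crank '[[0,0,0.03,0],[-0.001,-0.002,0.03,0],[-0.001,-0.002,0.03,0],[-0.001,-0.002,0.03,0],[-0.001,-0.002,0.03,0],[0,-0.002,0.03,0],[0,-0.002,0.03,0],[0,-0.001,0.02,0],[0,0,0,0],[0,0,0,0]]'; python3 go.py .4973 .0898 .094 .194
```

```text
time: 7.7
tool_pos: [0.4991, 0.0886, 0.1004]
ee_rot: [3.139, -0.003, 0.193]
wrist_force: [3.7, -3.9, 0.2]
width: 0.0203
cur dx -0.0074 dy -0.0078 dz 0.0319
tgt dx -0.0074 dy -0.0078 dz 0.0319
turn -0.0004 t 7.7 F [ 3.7 -3.9  0.2] w 0.0203 pos [0.4991 0.0886 0.1004] [ 3.1387 -0.0034  0.1934]
```

```bash
python3 -m crank '[[0.004,0,0.015,0],[0.003,0,0.015,0],[0,0,0.01,0],[0,0,0.01,0],[0,0,0,0],[0,0,0,0],[0,0,0,0],[0,0,0,0],[0,0,0,0],[0,0,0,0]]'; python3 go.py .4973 .0898 .094 .194
```

```text
time: 8.95
tool_pos: [0.4997, 0.0889, 0.0941]
ee_rot: [3.139, -0.003, 0.194]
wrist_force: [-4.4, -7.0, 16.0]
width: 0.0203
cur dx -0.0107 dy -0.0069 dz 0.0004
tgt dx -0.0107 dy -0.0069 dz 0.0004
turn -0.0003 t 8.95 F [-4.4 -7.  16. ] w 0.0203 pos [0.4997 0.0889 0.0941] [ 3.1388e+00 -2.7000e-03  1.9350e-01]
```

```bash
python3 -m crank '[[0,0,0,0],[0,0,0,0],[0,0,-0.05,0],[0,0,-0.2,0],[0,0,-0.3,0],[0,0,-0.1,0],[-0.1,0.27,0,0],[-0.1,0.27,0,0],[-0.1,0.27,0,0],[-0.1,0.27,0,0]]' 0.15; python3 go.py .4157 -.426 .215 .194
```

```text
time: 10.2
tool_pos: [0.4614, -0.1389, 0.2201]
ee_rot: [-3.142, 0.0, 0.194]
wrist_force: [0.3, -0.1, -0.4]
width: 0.0398
cur dx -0.5015 dy 1.3643 dz 0.0257
tgt dx -0.5008 dy 1.3646 dz 0.0257
turn 0.0003 t 10.2 F [ 0.3 -0.1 -0.4] w 0.0398 pos [ 0.4614 -0.1389  0.2201] [-3.1415  0.      0.1945]
```

```bash
python3 -m crank '[[-0.1,0.273,0,0],[-0.1,0.273,0,0],[-0.1,0.273,0,0],[-0.1,0.273,0,0],[-0.1,0.27,0,0],[0,0,0.1,0],[0,0,0.1,0],[0,0,0,0],[0,0,0,0],[0,0,0,0]]'; python3 go.py .4157 -.426 .086 .194; python3 look.py t3 c;python3 - <<'E'
import cv2
a=cv2.imread('pics/t3.png');cv2.imwrite('pics/t3c.png',cv2.resize(a[150:265,125:285],None,fx=5,fy=5,interpolation=cv2.INTER_CUBIC))
E
```

```text
time: 11.45
tool_pos: [0.4169, -0.4242, 0.1816]
ee_rot: [3.139, -0.001, 0.194]
wrist_force: [-0.3, 0.1, -0.2]
width: 0.0401
cur dx -0.0076 dy 0.0076 dz 0.4780
tgt dx -0.0076 dy 0.0076 dz 0.4780
turn 0.0003 t 11.45 F [-0.3  0.1 -0.2] w 0.0401 pos [ 0.4169 -0.4242  0.1816] [ 3.1394e+00 -1.1000e-03  1.9450e-01]
a px [146.4 219.5] [150.5 182.4] L 0.14 mid [0.5084 0.3033] ang -0.066 channear [0.4389 0.3115] far [0.5779 0.2951] ovl near [0.4387 0.3098]
c px [204.6 204.6] [198.6 168.5] L 0.1382 mid [0.5669 0.1053] ang 0.197 channear [0.4982 0.0916] far [0.6355 0.119 ] ovl near [0.4987 0.0917]
b px [254.7 218.6] [253.2 181.2] L 0.1401 mid [ 0.5208 -0.0924] ang 0.062 channear [ 0.4515 -0.1022] far [ 0.5901 -0.0825] ovl near [ 0.4512 -0.0995]
```

View pics/t3c.png

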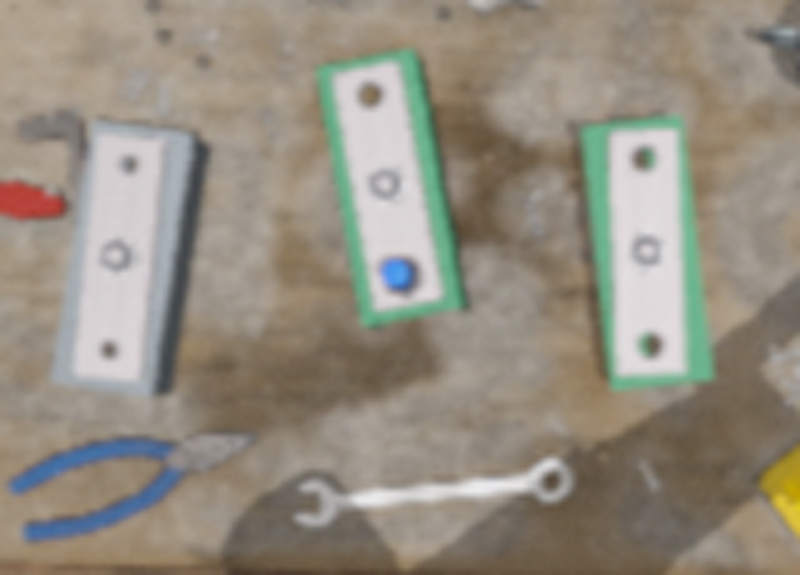

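```bash
python3 -m crank '[[-0.005,0.006,0.15,0],[0,0,0.15,0],[0,0,0.1,0],[0,0,0.05,0],[0,0,0.03,0],[0,0,0,0],[0,0,0,0],[0,0,0,0],[0,0,0,0],[0,0,0,0]]'; python3 go.py .4157 -.426 .086 .194
```

```text
time: 12.75
tool_pos: [0.4157, -0.4254, 0.0843]
ee_rot: [3.141, -0.0, 0.194]
wrist_force: [-0.7, -0.0, 0.3]
width: 0.0398
cur dx -0.0005 dy 0.0030 dz -0.0086
tgt dx -0.0005 dy 0.0030 dz -0.0086
turn 0.0 t 12.75 F [-0.7 -0.   0.3] w 0.0398 pos [ 0.4157 -0.4254  0.0843] [ 3.1413e+00 -2.0000e-04  1.9400e-01]
```

```bash
python3 -m crank '[[0,0,0,0],[0,0,0,0],[0,0,0,0],[0,0,0,0],[0,0,-0.1,0],[0,0,-0.2,0],[0,0,-0.3,0],[0,0,-0.1,0],[0,0,0,0],[0,0,0,0]]' 1; python3 look.py t4 c; python3 go.py .4512 -.0995 .225 .194
```

```text
time: 14.0
tool_pos: [0.415, -0.4245, 0.2216]
ee_rot: [-3.138, 0.002, 0.194]
wrist_force: [0.3, -0.9, -2.8]
width: 0.0205
a px [146.4 219.5] [150.5 182.4] L 0.14 mid [0.5084 0.3033] ang -0.066 channear [0.4389 0.3115] far [0.5779 0.2951] ovl near [0.4387 0.3097]
c px [204.6 204.6] [198.6 168.5] L 0.1381 mid [0.5669 0.1053] ang 0.197 channear [0.4982 0.0916] far [0.6355 0.119 ] ovl near [0.4987 0.0917]
b px [254.7 218.6] [253.2 181.2] L 0.1401 mid [ 0.5208 -0.0924] ang 0.062 channear [ 0.4515 -0.1023] far [ 0.5901 -0.0825] ovl near [ 0.4512 -0.0995]
cur dx 0.4913 dy -1.5591 dz -0.0188
tgt dx 0.4912 dy -1.5591 dz -0.0188
turn 0.0 t 14.05 F [-0.5  0.4 -3.4] w 0.0209 pos [ 0.4149 -0.4244  0.2212] [-3.1372e+00  2.3000e-03  1.9410e-01]
```

```bash
python3 -m crank '[[0.083,-0.26,0,0],[0.083,-0.26,0,0],[0.083,-0.26,0,0],[0.083,-0.26,0,0],[0.083,-0.26,0,0],[0.081,-0.26,0,0],[0,0,0.12,0],[0,0,0.12,0],[0,0,0,0],[0,0,0,0]]'; python3 go.py .4522 -.0995 .092 .194
```

```text
time: 15.3
tool_pos: [0.4527, -0.1001, 0.176]
ee_rot: [-3.141, 0.001, 0.194]
wrist_force: [-0.0, -0.2, -2.3]
width: 0.0206
cur dx -0.0019 dy -0.0036 dz 0.4198
tgt dx -0.0019 dy -0.0036 dz 0.4198
turn -0.0002 t 15.3 F [-0.  -0.2 -2.3] w 0.0206 pos [ 0.4527 -0.1001  0.176 ] [-3.1413e+00  6.0000e-04  1.9370e-01]
```

```bash
python3 -m crank '[[0,-0.003,0.05,0],[0,0,0.05,0],[0,0,0.04,0],[0,0,0.03,0],[0,0,0.03,0],[0,0.003,0.03,0],[0,0.003,0.03,0],[0,0.003,0.03,0],[0,0,0,0],[0,0,0,0]]'; python3 go.py .4525 -.1022 .092 .194
```

```text
time: 16.55
tool_pos: [0.4529, -0.1004, 0.1177]
ee_rot: [-3.14, 0.0, 0.194]
wrist_force: [-0.1, 5.0, -0.6]
width: 0.0204
cur dx -0.0038 dy 0.0082 dz 0.1285
tgt dx -0.0038 dy 0.0082 dz 0.1285
turn 0.0002 t 16.55 F [-0.1  5.  -0.6] w 0.0204 pos [ 0.4529 -0.1004  0.1177] [-3.1399e+00  1.0000e-04  1.9430e-01]
```

```bash
python3 -m crank '[[0,0.003,0.025,0],[0,0.002,0.025,0],[0,0.002,0.025,0],[0,0,0.02,0],[0,0,0.02,0],[0,0,0.012,0],[0,0,0.01,0],[0,0,0,0],[0,0,0,0],[0,0,0,0]]'; python3 go.py .4525 -.1022 .092 .194
```

```text
time: 17.8
tool_pos: [0.4532, -0.1028, 0.0922]
ee_rot: [3.141, 0.0, 0.194]
wrist_force: [-5.2, 4.4, 8.0]
width: 0.0208
cur dx -0.0027 dy -0.0037 dz 0.0009
tgt dx -0.0027 dy -0.0037 dz 0.0009
turn 0.0001 t 17.8 F [-5.2  4.4  8. ] w 0.0208 pos [ 0.4532 -0.1028  0.0922] [3.1409e+00 2.0000e-04 1.9420e-01]
```

```bash
python3 -m crank '[[0,0,0.01,0],[0,0,0.005,0],[0,0,0,0],[0,0,0,0],[0,0,0,0],[0,0,0,0],[0,0,0,0],[0,0,0,0],[0,0,0,0],[0,0,0,0]]'
```

```text
time: 19.05
tool_pos: [0.4533, -0.1033, 0.0921]
ee_rot: [3.139, -0.001, 0.194]
wrist_force: [-10.2, 5.2, 20.6]
width: 0.0206
```

```bash
python3 -m crank '[[0,0,0,0],[0,0,-0.01,0],[0,0,-0.05,0],[0,0,-0.2,0],[0,0,-0.3,0],[0,0,-0.1,0],[-0.124,0.225,0,0],[-0.124,0.225,0,0],[-0.124,0.225,0,0],[-0.124,0.225,0,0]]' 0.15; python3 go.py .3903 -.299 .086 .194
```

```text
time: 20.3
tool_pos: [0.3901, -0.3002, 0.2199]
ee_rot: [3.141, -0.0, 0.194]
wrist_force: [1.0, 0.4, -0.0]
width: 0.0398
cur dx 0.0023 dy -0.0055 dz 0.6694
tgt dx 0.0023 dy -0.0055 dz 0.6694
turn -0.0 t 20.3 F [ 1.   0.4 -0. ] w 0.0398 pos [ 0.3901 -0.3002  0.2199] [ 3.1405e+00 -2.0000e-04  1.9400e-01]
```

```bash
python3 -m crank '[[0,-0.003,0.2,0],[0,0,0.2,0],[0,0,0.15,0],[0,0,0.08,0],[0,0,0.04,0],[0,0,0,0],[0,0,0,0],[0,0,0,0],[0,0,0,0],[0,0,0,0]]'; python3 go.py .3903 -.299 .086 .194;  python3 look.py t5 c b
```

```text
time: 21.55
tool_pos: [0.3907, -0.2979, 0.0859]
ee_rot: [3.141, -0.0, 0.194]
wrist_force: [-0.2, 0.3, -0.4]
width: 0.0397
cur dx -0.0029 dy 0.0052 dz -0.0003
tgt dx -0.0029 dy 0.0052 dz -0.0003
turn 0.0 t 21.55 F [-0.2  0.3 -0.4] w 0.0397 pos [ 0.3907 -0.2979  0.0859] [ 3.1411e+00 -3.0000e-04  1.9400e-01]
a px [146.4 219.5] [150.5 182.4] L 0.14 mid [0.5084 0.3033] ang -0.066 channear [0.4389 0.3115] far [0.5779 0.2951] ovl near [0.4387 0.3097]
c px [204.6 204.6] [198.6 168.5] L 0.1381 mid [0.5669 0.1053] ang 0.197 channear [0.4983 0.0916] far [0.6356 0.119 ] ovl near [0.4987 0.0917]
b px [255.6 218. ] [252.  181.4] L 0.1377 mid [ 0.5216 -0.0917] ang 0.121 channear [ 0.4521 -0.1002] far [ 0.5911 -0.0833] ovl near [ 0.4527 -0.1001]
```

```bash
python3 -m crank '[[0,0,0,0],[0,0,0,0],[0,0,0,0],[0,0,0,0],[0,0,-0.1,0],[0,0,-0.2,0],[0,0,-0.3,0],[0,0,-0.15,0],[0,0,0,0],[0,0,0,0]]' 1; python3 go.py .4393 .3097 .235 .194
```

```text
time: 22.85
tool_pos: [0.3899, -0.2971, 0.2334]
ee_rot: [-3.138, 0.002, 0.194]
wrist_force: [-0.0, -0.2, -1.6]
width: 0.0167
cur dx 0.8274 dy -2.9293 dz -0.0080
tgt dx 0.8272 dy -2.9293 dz -0.0080
turn 0.0 t 22.85 F [-0.  -0.2 -1.6] w 0.0167 pos [ 0.3899 -0.2971  0.2334] [-3.1385e+00  2.1000e-03  1.9410e-01]
```

```bash
python3 -m crank '[[0.0827,-0.293,0,0],[0.0827,-0.293,0,0],[0.0827,-0.293,0,0],[0.0827,-0.293,0,0],[0.0827,-0.293,0,0],[0.0827,-0.293,0,0],[0.0827,-0.293,0,0],[0.0827,-0.293,0,0],[0.0827,-0.293,0,0],[0.0827,-0.293,0,0]]'; python3 go.py .4393 .3097 .17 .194
```

```text
time: 24.1
tool_pos: [0.4386, 0.3106, 0.2324]
ee_rot: [3.14, 0.005, 0.194]
wrist_force: [0.3, -0.3, -0.8]
width: 0.0168
cur dx 0.0026 dy 0.0051 dz 0.3120
tgt dx 0.0026 dy 0.0051 dz 0.3120
turn 0.0002 t 24.1 F [ 0.3 -0.3 -0.8] w 0.0168 pos [0.4386 0.3106 0.2324] [3.1396 0.0048 0.1943]
```

```bash
python3 -m crank '[[0,0,0.1,0],[0,0,0.1,0],[0,0,0.08,0],[0,0,0,0],[0,0,0,0],[0,0,0,0],[0,0,0,0],[0,0,0,0],[0,0,0,0],[0,0,0,0]]'; python3 go.py .4393 .3097 .094 .194
python3 - <<'E'
from h import *
snap('side','s2')
cv2.imwrite('pics/s2c.png',cv2.resize(cv2.imread('pics/s2.png')[70:200,150:300],None,fx=5,fy=5))
E
```

```text
time: 25.35
tool_pos: [0.4399, 0.3091, 0.1797]
ee_rot: [3.142, 0.0, 0.194]
wrist_force: [0.9, 0.4, -0.5]
width: 0.0167
cur dx -0.0022 dy -0.0034 dz 0.4283
tgt dx -0.0022 dy -0.0034 dz 0.4283
turn 0.0 t 25.35 F [ 0.9  0.4 -0.5] w 0.0167 pos [0.4399 0.3091 0.1797] [3.1415 0.     0.194 ]
```

View pics/s2c.png

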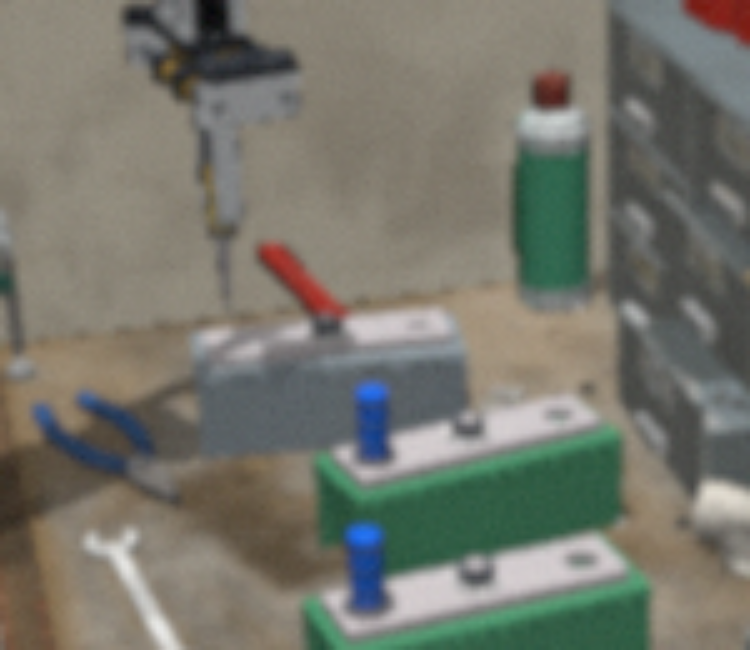

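```bash
python3 -m crank '[[-0.001,-0.002,0.06,0],[0,0,0.05,0],[0,0,0.03,0],[0,0,0.03,0],[0,0,0.02,0],[0,0,0.02,0],[0,0,0.02,0],[0,0,0,0],[0,0,0,0],[0,0,0,0]]'; python3 go.py .4393 .3115 .094 .194
```

```text
time: 26.65
tool_pos: [0.4397, 0.3095, 0.1339]
ee_rot: [3.142, -0.0, 0.194]
wrist_force: [-0.7, 1.1, -0.9]
width: 0.0163
cur dx -0.0002 dy -0.0102 dz 0.1995
tgt dx -0.0002 dy -0.0102 dz 0.1995
turn 0.0 t 26.65 F [-0.7  1.1 -0.9] w 0.0163 pos [0.4397 0.3095 0.1339] [ 3.1416e+00 -5.0000e-04  1.9400e-01]
```

Tip is 20 mm below the plate top with no force; the point is through both holes.

```bash
python3 -m crank '[[0,-0.002,0.03,0],[0,-0.002,0.03,0],[0,-0.002,0.03,0],[0,-0.002,0.02,0],[0,-0.001,0.02,0],[0,0,0.02,0],[0,0,0.02,0],[0,0,0,0],[0,0,0,0],[0,0,0,0]]'; python3 go.py .4393 .3115 .094 .194
```

```text
time: 27.9
tool_pos: [0.4402, 0.3105, 0.0993]
ee_rot: [3.14, -0.002, 0.193]
wrist_force: [3.4, -4.3, 1.4]
width: 0.0166
cur dx -0.0035 dy -0.0058 dz 0.0266
tgt dx -0.0035 dy -0.0058 dz 0.0266
turn -0.0003 t 27.9 F [ 3.4 -4.3  1.4] w 0.0166 pos [0.4402 0.3105 0.0993] [ 3.1399e+00 -1.6000e-03  1.9350e-01]
```

```bash
python3 -m crank '[[0.003,0,0.015,0],[0.002,0,0.01,0],[0,0,0.01,0],[0,0,0.005,0],[0,0,0.005,0],[0,0,0,0],[0,0,0,0],[0,0,0,0],[0,0,0,0],[0,0,0,0]]'; python3 go.py .4393 .3115 .094 .194
```

```text
time: 29.15
tool_pos: [0.4408, 0.3114, 0.094]
ee_rot: [-3.141, -0.002, 0.194]
wrist_force: [-3.5, -6.4, 14.5]
width: 0.0167
cur dx -0.0073 dy -0.0018 dz 0.0001
tgt dx -0.0073 dy -0.0018 dz 0.0001
turn -0.0001 t 29.15 F [-3.5 -6.4 14.5] w 0.0167 pos [0.4408 0.3114 0.094 ] [-3.1414e+00 -2.5000e-03  1.9380e-01]
```

```bash
python3 -m crank '[[0,0,0,0],[0,0,-0.01,0],[0,0,-0.05,0],[0,0,-0.2,0],[0,0,-0.3,0],[0,0,-0.1,0],[0,0,0,0],[-0.054,0.295,0,0],[-0.054,0.295,0,0],[-0.054,0.295,0,0]]' 0.15; python3 go.py .4493 -.2886 .22 .194
```

```text
time: 30.4
tool_pos: [0.4414, 0.13, 0.2203]
ee_rot: [-3.141, 0.004, 0.195]
wrist_force: [1.5, -0.7, 0.1]
width: 0.0403
cur dx -0.3674 dy 2.0609 dz 0.0017
tgt dx -0.3650 dy 2.0614 dz 0.0017
turn 0.0008 t 30.4 F [ 1.5 -0.7  0.1] w 0.0403 pos [0.4414 0.13   0.2203] [-3.1415  0.0035  0.1952]
```

```bash
python3 -m crank '[[-0.054,0.295,0,0],[-0.054,0.295,0,0],[-0.054,0.295,0,0],[-0.054,0.295,0,0],[-0.054,0.295,0,0],[-0.054,0.295,0,0],[-0.05,0.29,0,0],[0,0,0.2,0],[0,0,0.1,0],[0,0,0,0]]'; python3 go.py .4493 -.2886 .084 .194; python3 look.py t6 a b c;python3 - <<'E'
import cv2
a=cv2.imread('pics/t6.png');cv2.imwrite('pics/t6c.png',cv2.resize(a[150:265,125:285],None,fx=5,fy=5,interpolation=cv2.INTER_CUBIC))
E
```

```text
time: 31.65
tool_pos: [0.4467, -0.2858, 0.1584]
ee_rot: [-3.135, 0.005, 0.194]
wrist_force: [0.2, -0.9, 0.4]
width: 0.0397
cur dx 0.0099 dy 0.0163 dz 0.3718
tgt dx 0.0099 dy 0.0163 dz 0.3718
turn -0.0002 t 31.65 F [ 0.2 -0.9  0.4] w 0.0397 pos [ 0.4467 -0.2858  0.1584] [-3.135   0.0052  0.1937]
a px [143.9 219.1] [151.3 182.6] L 0.1394 mid [0.5089 0.3065] ang -0.158 channear [0.4398 0.3175] far [0.578  0.2954] ovl near [0.4399 0.3175]
c px [204.6 204.6] [198.6 168.5] L 0.1381 mid [0.5669 0.1053] ang 0.197 channear [0.4982 0.0916] far [0.6355 0.119 ] ovl near [0.4987 0.0917]
b px [255.7 218. ] [252.  181.4] L 0.1378 mid [ 0.5215 -0.0918] ang 0.122 channear [ 0.4521 -0.1003] far [ 0.591  -0.0833] ovl near [ 0.4526 -0.1002]
```

View pics/t6c.png

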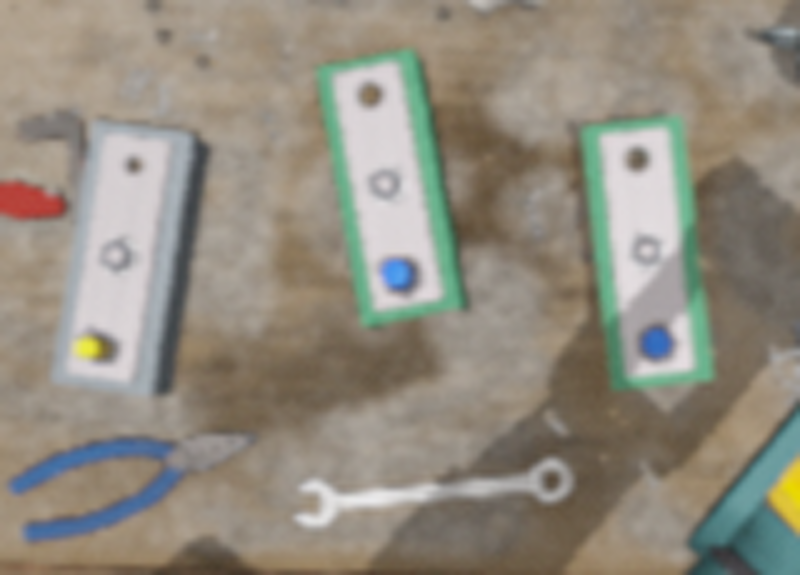

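```bash
python3 -m crank '[[0.01,0.012,0,0],[0,0,0.12,0],[0,0,0.12,0],[0,0,0.08,0],[0,0,0.05,0],[0,0,0,0],[0,0,0,0],[0,0,0,0],[0,0,0,0],[0,0,0,0]]'; python3 go.py .4493 -.2886 .084 .194
```

```text
time: 32.95
tool_pos: [0.4511, -0.2893, 0.0889]
ee_rot: [3.141, -0.0, 0.194]
wrist_force: [-1.0, -0.5, -0.6]
width: 0.0399
cur dx -0.0083 dy -0.0050 dz 0.0247
tgt dx -0.0083 dy -0.0050 dz 0.0247
turn -0.0 t 32.95 F [-1.  -0.5 -0.6] w 0.0399 pos [ 0.4511 -0.2893  0.0889] [ 3.1411e+00 -3.0000e-04  1.9400e-01]
```

```bash
python3 -m crank '[[-0.007,-0.004,0.02,0],[0,0,0.005,0],[0,0,0,0],[0,0,0,0],[0,0,0,0],[0,0,0,0],[0,0,0,0],[0,0,0,0],[0,0,0,0],[0,0,0,0]]'; python3 go.py .4493 -.2886 .084 .194
python3 - <<'E'
from h import *
snap('side','s3')
cv2.imwrite('pics/s3c.png',cv2.resize(cv2.imread('pics/s3.png')[170:290,180:300],None,fx=5,fy=5))
E
```

```text
time: 34.2
tool_pos: [0.4495, -0.2886, 0.0837]
ee_rot: [3.142, -0.0, 0.194]
wrist_force: [-0.4, 0.8, -0.1]
width: 0.0397
cur dx -0.0010 dy -0.0004 dz -0.0015
tgt dx -0.0010 dy -0.0004 dz -0.0015
turn 0.0 t 34.2 F [-0.4  0.8 -0.1] w 0.0397 pos [ 0.4495 -0.2886  0.0837] [ 3.1415 -0.      0.194 ]
```

View pics/s3c.png

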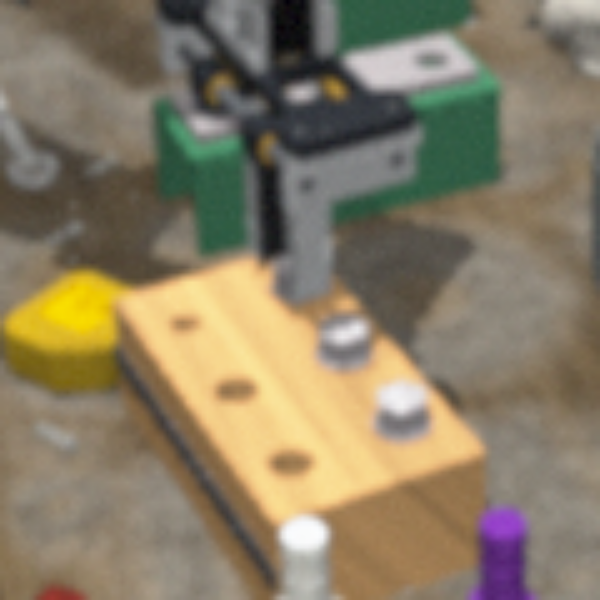

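```bash
python3 -m crank '[[0,0,0,0],[0,0,0,0],[0,0,0,0],[0,0,0,0],[0,0,-0.1,0],[0,0,-0.2,0],[0,0,-0.3,0],[0,0,-0.1,0],[0,0,0,0],[0,0,0,0]]' 1; python3 go.py .5792 .2954 .22 .194;sed -i "s/'mid',/'plateF',np.round(F,4),'mid',/" look.py; python3 look.py t7 a b c
```

```text
time: 35.5
tool_pos: [0.4488, -0.288, 0.2218]
ee_rot: [-3.139, 0.002, 0.194]
wrist_force: [0.3, -0.1, -0.9]
width: 0.0161
cur dx 1.2021 dy -2.7367 dz 0.0089
tgt dx 1.2019 dy -2.7368 dz 0.0089
turn 0.0 t 35.5 F [ 0.3 -0.1 -0.9] w 0.0161 pos [ 0.4488 -0.288   0.2218] [-3.139e+00  2.000e-03  1.941e-01]
a px [143.9 219.1] [151.3 182.6] L 0.1394 plateF [0.5778 0.2955] mid [0.5089 0.3065] ang -0.158 channear [0.4398 0.3175] far [0.5781 0.2955] ovl near [0.4399 0.3175]
c px [204.6 204.6] [198.6 168.5] L 0.1382 plateF [0.6347 0.1189] mid [0.5669 0.1053] ang 0.197 channear [0.4982 0.0916] far [0.6355 0.119 ] ovl near [0.4987 0.0917]
b px [255.5 217.9] [252.  181.4] L 0.1374 plateF [ 0.5899 -0.0834] mid [ 0.5217 -0.0916] ang 0.119 channear [ 0.4522 -0.0998] far [ 0.5912 -0.0833] ovl near [ 0.4529 -0.0998]
```

```bash
python3 -m crank '[[0.12,-0.2737,0,0],[0.12,-0.2737,0,0],[0.12,-0.2737,0,0],[0.12,-0.2737,0,0],[0.12,-0.2737,0,0],[0.12,-0.2737,0,0],[0.12,-0.2737,0,0],[0.12,-0.2737,0,0],[0.12,-0.2737,0,0],[0.12,-0.2737,0,0]]'; python3 go.py .5788 .2953 .14 .194
```

```text
time: 36.8
tool_pos: [0.5789, 0.2964, 0.2211]
ee_rot: [3.141, 0.004, 0.194]
wrist_force: [1.3, -0.2, -0.1]
width: 0.0161
cur dx -0.0014 dy 0.0054 dz 0.4055
tgt dx -0.0014 dy 0.0054 dz 0.4055
turn 0.0001 t 36.8 F [ 1.3 -0.2 -0.1] w 0.0161 pos [0.5789 0.2964 0.2211] [3.1405 0.0038 0.1941]
```

```bash
python3 -m crank '[[0,0,0.1,0],[0,0,0.1,0],[0,0,0.1,0],[0,0,0.09,0],[0,0,0,0],[0,0,0,0],[0,0,0,0],[0,0,0,0],[0,0,0,0],[0,0,0,0]]'; python3 go.py .5788 .2953 .092 .194
```

```text
time: 38.05
tool_pos: [0.5795, 0.2948, 0.1459]
ee_rot: [3.142, -0.0, 0.194]
wrist_force: [-0.2, 1.2, 0.5]
width: 0.016
cur dx -0.0031 dy -0.0033 dz 0.2693
tgt dx -0.0031 dy -0.0033 dz 0.2693
turn -0.0 t 38.05 F [-0.2  1.2  0.5] w 0.016 pos [0.5795 0.2948 0.1459] [ 3.1415e+00 -4.0000e-04  1.9400e-01]
```

```bash
python3 -m crank '[[-0.002,-0.003,0.03,0],[0,0,0.03,0],[0,0,0.03,0],[0,0,0.02,0],[0,0,0.02,0],[0,0,0.02,0],[0,0,0.02,0],[0,0,0,0],[0,0,0,0],[0,0,0,0]]'; python3 go.py .5788 .2953 .092 .194
```

```text
time: 39.3
tool_pos: [0.5791, 0.2953, 0.1119]
ee_rot: [-3.142, -0.001, 0.194]
wrist_force: [-0.4, -0.4, -0.7]
width: 0.0158
cur dx -0.0015 dy -0.0001 dz 0.0997
tgt dx -0.0015 dy -0.0001 dz 0.0997
turn 0.0 t 39.3 F [-0.4 -0.4 -0.7] w 0.0158 pos [0.5791 0.2953 0.1119] [-3.1416e+00 -5.0000e-04  1.9400e-01]
```

```bash
python3 -m crank '[[0,0,0.03,0],[0,0,0.03,0],[0,0,0.02,0],[0,0,0.01,0],[0,0,0.01,0],[0,0,0.01,0],[0,0,0,0],[0,0,0,0],[0,0,0,0],[0,0,0,0]]'; python3 go.py .5788 .2953 .092 .194
```

```text
time: 40.55
tool_pos: [0.5791, 0.2952, 0.0917]
ee_rot: [3.142, -0.001, 0.194]
wrist_force: [-2.0, -1.6, 5.8]
width: 0.0162
cur dx -0.0012 dy -0.0006 dz -0.0015
tgt dx -0.0012 dy -0.0006 dz -0.0015
turn 0.0 t 40.55 F [-2.  -1.6  5.8] w 0.0162 pos [0.5791 0.2952 0.0917] [ 3.1416e+00 -1.2000e-03  1.9400e-01]
```

```bash
python3 -m crank '[[0,0,0,0],[0,0,0,0],[0,0,-0.05,0],[0,0,-0.2,0],[0,0,-0.3,0],[0,0,-0.1,0],[-0.109,0.278,0,0],[-0.109,0.278,0,0],[-0.109,0.278,0,0],[-0.109,0.278,0,0]]' 0.15
python3 -m crank '[[-0.109,0.278,0,0],[-0.109,0.278,0,0],[-0.109,0.278,0,0],[-0.109,0.278,0,0],[-0.109,0.278,0,0],[-0.109,0.278,0,0],[-0.109,0.278,0,0],[0,0,0.1,0],[0,0,0.1,0],[0,0,0,0]]' ; python3 go.py .4618 -.3521 .084 .194; python3 look.py t8 a b c;python3 - <<'E'
import cv2
a=cv2.imread('pics/t8.png');cv2.imwrite('pics/t8c.png',cv2.resize(a[150:265,125:285],None,fx=5,fy=5,interpolation=cv2.INTER_CUBIC))
E
```

```text
time: 41.8
tool_pos: [0.5359, 0.0586, 0.2204]
ee_rot: [3.141, -0.001, 0.194]
wrist_force: [0.1, -0.5, 1.0]
width: 0.0401
time: 43.05
tool_pos: [0.4607, -0.3507, 0.1782]
ee_rot: [-3.139, 0.002, 0.194]
wrist_force: [0.4, -0.1, 0.2]
width: 0.0398
cur dx 0.0039 dy 0.0080 dz 0.4708
tgt dx 0.0039 dy 0.0080 dz 0.4708
turn -0.0003 t 43.05 F [ 0.4 -0.1  0.2] w 0.0398 pos [ 0.4607 -0.3507  0.1782] [-3.1388e+00  2.1000e-03  1.9350e-01]
a px [143.9 219.1] [152.2 183.2] L 0.1378 plateF [0.5755 0.2921] mid [0.5078 0.3048] ang -0.185 channear [0.439  0.3176] far [0.5766 0.2919] ovl near [0.4395 0.3175]
c px [204.6 204.6] [198.6 168.5] L 0.1381 plateF [0.6347 0.1188] mid [0.5669 0.1053] ang 0.197 channear [0.4983 0.0916] far [0.6356 0.119 ] ovl near [0.4987 0.0917]
b px [256.2 218.6] [252.  181.4] L 0.14 plateF [ 0.5899 -0.0834] mid [ 0.5205 -0.0928] ang 0.135 channear [ 0.4512 -0.1022] far [ 0.5899 -0.0834] ovl near [ 0.4512 -0.1022]
```

View pics/t8c.png

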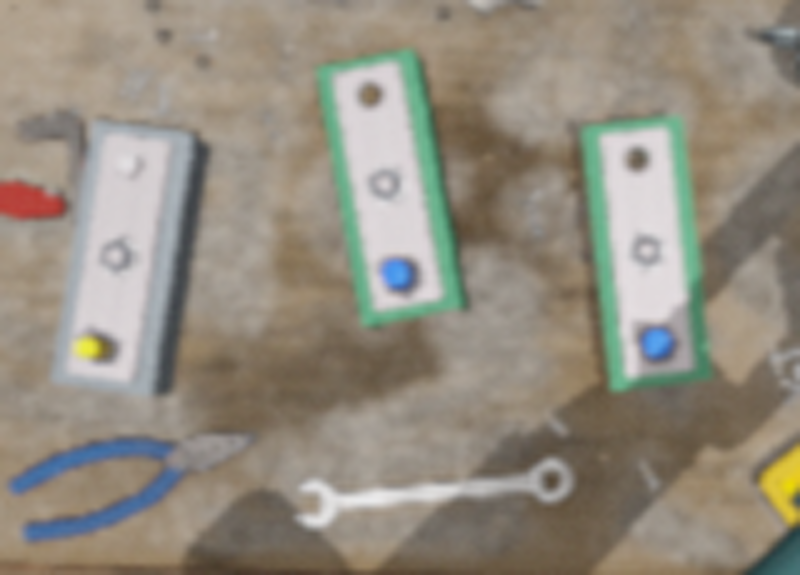

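Bolt is in foot_a (crop 130,163). Next the large bolt at b0.

```bash
python3 -m crank '[[0.002,0.004,0.1,0],[0,0,0.15,0],[0,0,0.12,0],[0,0,0.06,0],[0,0,0.03,0],[0,0,0,0],[0,0,0,0],[0,0,0,0],[0,0,0,0],[0,0,0,0]]' ; python3 go.py .4618 -.3521 .084 .194
```

```text
time: 44.35
tool_pos: [0.4622, -0.3518, 0.0879]
ee_rot: [3.141, -0.0, 0.194]
wrist_force: [-0.5, -0.5, -0.9]
width: 0.04
cur dx -0.0021 dy 0.0010 dz 0.0193
tgt dx -0.0021 dy 0.0010 dz 0.0193
turn 0.0 t 44.35 F [-0.5 -0.5 -0.9] w 0.04 pos [ 0.4622 -0.3518  0.0879] [ 3.1413e+00 -2.0000e-04  1.9410e-01]
```

```bash
python3 -m crank '[[-0.002,0,0.019,0],[0,0,0,0],[0,0,0,0],[0,0,0,0],[0,0,0,0],[0,0,-0.1,0],[0,0,-0.2,0],[0,0,-0.3,0],[0,0,-0.1,0],[0,0,0,0]]' 1; python3 look.py t9 a b c;python3 go.py .5910 -.0834 .22 .194
```

```text
time: 45.6
tool_pos: [0.4624, -0.3516, 0.2262]
ee_rot: [3.14, -0.003, 0.195]
wrist_force: [0.1, -0.0, -1.1]
width: 0.0233
a px [143.9 219.1] [152.2 183.2] L 0.1379 plateF [0.5756 0.292 ] mid [0.5078 0.3047] ang -0.186 channear [0.439  0.3176] far [0.5766 0.2918] ovl near [0.4395 0.3175]
c px [204.6 204.6] [198.6 168.5] L 0.1381 plateF [0.6346 0.1188] mid [0.5669 0.1053] ang 0.197 channear [0.4983 0.0916] far [0.6356 0.119 ] ovl near [0.4987 0.0917]
b px [256.1 218.4] [252.  181.4] L 0.1393 plateF [ 0.5899 -0.0834] mid [ 0.5209 -0.0927] ang 0.133 channear [ 0.4515 -0.102 ] far [ 0.5902 -0.0834] ovl near [ 0.4517 -0.102 ]
cur dx 0.8930 dy -1.1885 dz 0.0192
tgt dx 0.8924 dy -1.1890 dz 0.0192
turn 0.0003 t 45.65 F [-0.9  0.3 -1. ] w 0.0232 pos [ 0.4617 -0.3511  0.2238] [-3.1406e+00 -3.0000e-04  1.9450e-01]
```

```bash
python3 -m crank '[[0.178,-0.238,0,0],[0.178,-0.238,0,0],[0.178,-0.238,0,0],[0.178,-0.238,0,0],[0.178,-0.238,0,0],[0,0,0.15,0],[0,0,0.15,0],[0,0,0.08,0],[0,0,0,0],[0,0,0,0]]'; python3 go.py .5910 -.0834 .092 .194
```

```text
time: 46.9
tool_pos: [0.5909, -0.0843, 0.1488]
ee_rot: [3.141, -0.001, 0.194]
wrist_force: [1.3, -0.7, -0.9]
width: 0.0227
cur dx 0.0014 dy -0.0045 dz 0.2839
tgt dx 0.0014 dy -0.0045 dz 0.2839
turn -0.0003 t 46.9 F [ 1.3 -0.7 -0.9] w 0.0227 pos [ 0.5909 -0.0843  0.1488] [ 3.1411e+00 -1.3000e-03  1.9350e-01]
```

```bash
python3 -m crank '[[0.001,-0.004,0.04,0],[0,0,0.03,0],[0,0,0.03,0],[0,0,0.03,0],[0,0,0.02,0],[0,0,0.02,0],[0,0,0.02,0],[0,0,0,0],[0,0,0,0],[0,0,0,0]]'; python3 go.py .5910 -.0834 .092 .194
```

```text
time: 48.15
tool_pos: [0.5907, -0.0832, 0.1102]
ee_rot: [3.141, -0.0, 0.194]
wrist_force: [-0.6, 0.7, -1.8]
width: 0.0228
cur dx 0.0013 dy 0.0011 dz 0.0909
tgt dx 0.0013 dy 0.0011 dz 0.0909
turn 0.0 t 48.15 F [-0.6  0.7 -1.8] w 0.0228 pos [ 0.5907 -0.0832  0.1102] [ 3.1413e+00 -5.0000e-04  1.9400e-01]
```

```bash
python3 -m crank '[[0,0,0.03,0],[0,0,0.03,0],[0,0,0.02,0],[0,0,0.01,0],[0,0,0.01,0],[0,0,0.005,0],[0,0,0,0],[0,0,0,0],[0,0,0,0],[0,0,0,0]]'; python3 go.py .5910 -.0834 .092 .194
```

```text
time: 49.4
tool_pos: [0.5904, -0.0832, 0.0913]
ee_rot: [3.141, -0.001, 0.194]
wrist_force: [-4.8, 0.7, 7.1]
width: 0.0227
cur dx 0.0029 dy 0.0017 dz -0.0033
tgt dx 0.0029 dy 0.0017 dz -0.0033
turn 0.0001 t 49.4 F [-4.8  0.7  7.1] w 0.0227 pos [ 0.5904 -0.0832  0.0913] [ 3.1412e+00 -6.0000e-04  1.9410e-01]
```

```bash
python3 -m crank '[[0,0,0,0],[0,0,0,0],[0,0,-0.05,0],[0,0,-0.2,0],[0,0,-0.3,0],[0,0,-0.1,0],[-0.1485,0.2533,0,0],[-0.1485,0.2533,0,0],[-0.1485,0.2533,0,0],[-0.1485,0.2533,0,0]]' 0.15
python3 -m crank '[[-0.1485,0.2533,0,0],[-0.1485,0.2533,0,0],[0,0,0,0],[0,0,0.15,0],[0,0,0.15,0],[0,0,0.15,0],[0,0,0.1,0],[0,0,0,0],[0,0,0,0],[0,0,0,0]]' ; python3 go.py .4742 -.4158 .084 .194; python3 look.py t10 a b c
```

```text
time: 50.65
tool_pos: [0.5125, -0.3067, 0.2197]
ee_rot: [3.141, -0.001, 0.194]
wrist_force: [0.9, -0.2, 1.1]
width: 0.0399
time: 51.9
tool_pos: [0.4751, -0.4162, 0.1108]
ee_rot: [3.139, -0.002, 0.194]
wrist_force: [0.1, -0.5, -0.4]
width: 0.0401
cur dx -0.0042 dy -0.0030 dz 0.1341
tgt dx -0.0042 dy -0.0030 dz 0.1341
turn 0.0003 t 51.9 F [ 0.1 -0.5 -0.4] w 0.0401 pos [ 0.4751 -0.4162  0.1108] [ 3.1389e+00 -1.7000e-03  1.9440e-01]
a px [143.9 219.1] [152.2 183.2] L 0.138 plateF [0.5756 0.2921] mid [0.5078 0.3048] ang -0.185 channear [0.439  0.3176] far [0.5766 0.2919] ovl near [0.4395 0.3175]
c px [204.6 204.6] [198.6 168.5] L 0.1381 plateF [0.6346 0.1189] mid [0.5669 0.1053] ang 0.197 channear [0.4983 0.0916] far [0.6356 0.119 ] ovl near [0.4987 0.0917]
b px [255.6 218. ] [251.3 184.3] L 0.1273 plateF [ 0.5791 -0.0811] mid [ 0.5162 -0.0906] ang 0.149 channear [ 0.4469 -0.1009] far [ 0.5854 -0.0802] ovl near [ 0.4501 -0.1004]
```

```bash
python3 -m crank '[[-0.003,-0.002,0.08,0],[0,0,0.05,0],[0,0,0,0],[0,0,0,0],[0,0,0,0],[0,0,0,0],[0,0,0,0],[0,0,0,0],[0,0,0,0],[0,0,0,0]]' ; python3 go.py .4742 -.4158 .084 .194
python3 -m crank '[[0,0,0,0],[0,0,0,0],[0,0,0,0],[0,0,0,0],[0,0,0,0],[0,0,-0.1,0],[0,0,-0.2,0],[0,0,-0.3,0],[0,0,-0.1,0],[0,0,0,0]]' 1; python3 look.py t11 a b c;python3 go.py .6355 .1186 .22 .194
```

```text
time: 53.2
tool_pos: [0.4736, -0.4155, 0.0829]
ee_rot: [3.142, 0.0, 0.194]
wrist_force: [1.4, -0.7, 0.6]
width: 0.0398
cur dx 0.0027 dy 0.0019 dz -0.0056
tgt dx 0.0027 dy 0.0019 dz -0.0056
turn -0.0 t 53.2 F [ 1.4 -0.7  0.6] w 0.0398 pos [ 0.4736 -0.4155  0.0829] [3.1416 0.     0.194 ]
time: 54.45
tool_pos: [0.4741, -0.4151, 0.2249]
ee_rot: [3.14, -0.002, 0.195]
wrist_force: [0.4, 0.1, -1.1]
width: 0.0233
a px [143.9 219.1] [152.2 183.1] L 0.1381 plateF [0.5758 0.292 ] mid [0.5079 0.3047] ang -0.185 channear [0.4391 0.3176] far [0.5767 0.2918] ovl near [0.4396 0.3175]
c px [204.6 204.6] [198.6 168.5] L 0.1381 plateF [0.6346 0.1188] mid [0.5669 0.1053] ang 0.197 channear [0.4983 0.0916] far [0.6356 0.119 ] ovl near [0.4987 0.0917]
b px [255.6 218. ] [251.5 184.4] L 0.1269 plateF [ 0.5788 -0.0818] mid [ 0.516  -0.0909] ang 0.144 channear [ 0.4467 -0.1009] far [ 0.5853 -0.0808] ovl near [ 0.45   -0.1004]
cur dx 1.3101 dy -2.4591 dz 0.0123
tgt dx 1.3087 dy -2.4599 dz 0.0123
turn 0.0004 t 54.5 F [ 0.2  1.  -1.3] w 0.023 pos [ 0.4735 -0.4146  0.2225] [-3.1398e+00  2.0000e-04  1.9460e-01]
```

```bash
python3 -m crank '[[0.131,-0.246,0,0],[0.131,-0.246,0,0],[0.131,-0.246,0,0],[0.131,-0.246,0,0],[0.131,-0.246,0,0],[0.131,-0.246,0,0],[0.131,-0.246,0,0],[0.131,-0.246,0,0],[0.131,-0.246,0,0],[0.131,-0.246,0,0]]'
python3 -m crank '[[0,0,0,0],[0,0,0.15,0],[0,0,0.15,0],[0,0,0.08,0],[0,0,0,0],[0,0,0,0],[0,0,0,0],[0,0,0,0],[0,0,0,0],[0,0,0,0]]'; python3 go.py .6355 .1188 .091 .194
```

```text
time: 55.75
tool_pos: [0.6345, 0.1197, 0.2192]
ee_rot: [-3.141, 0.007, 0.194]
wrist_force: [-0.1, -0.6, -1.0]
width: 0.023
time: 57.0
tool_pos: [0.6359, 0.1178, 0.147]
ee_rot: [3.141, -0.0, 0.194]
wrist_force: [-0.3, 0.4, -1.0]
width: 0.0231
cur dx -0.0009 dy -0.0053 dz 0.2801
tgt dx -0.0009 dy -0.0053 dz 0.2801
turn 0.0001 t 57.0 F [-0.3  0.4 -1. ] w 0.0231 pos [0.6359 0.1178 0.147 ] [ 3.1415e+00 -2.0000e-04  1.9410e-01]
```

```bash
python3 -m crank '[[0,-0.005,0.04,0],[0,0,0.03,0],[0,0,0.03,0],[0,0,0.03,0],[0,0,0.02,0],[0,0,0.02,0],[0,0,0.02,0],[0,0,0,0],[0,0,0,0],[0,0,0,0]]'; python3 go.py .6355 .1188 .091 .194
```

```text
time: 58.25
tool_pos: [0.6358, 0.1187, 0.1092]
ee_rot: [3.141, -0.001, 0.194]
wrist_force: [-0.7, -0.3, -0.5]
width: 0.0231
cur dx -0.0016 dy -0.0006 dz 0.0910
tgt dx -0.0016 dy -0.0006 dz 0.0910
turn 0.0 t 58.25 F [-0.7 -0.3 -0.5] w 0.0231 pos [0.6358 0.1187 0.1092] [ 3.1414e+00 -6.0000e-04  1.9400e-01]
```

```bash
python3 -m crank '[[0,0,0.03,0],[0,0,0.03,0],[0,0,0.02,0],[0,0,0.01,0],[0,0,0.005,0],[0,0,0.005,0],[0,0,0,0],[0,0,0,0],[0,0,0,0],[0,0,0,0]]'; python3 go.py .6355 .1188 .091 .194
```

```text
time: 59.5
tool_pos: [0.6355, 0.1187, 0.0912]
ee_rot: [3.141, -0.001, 0.194]
wrist_force: [-5.0, -0.5, 7.2]
width: 0.0229
cur dx -0.0000 dy -0.0005 dz 0.0010
tgt dx -0.0000 dy -0.0005 dz 0.0010
turn 0.0001 t 59.5 F [-5.  -0.5  7.2] w 0.0229 pos [0.6355 0.1187 0.0912] [ 3.1413e+00 -8.0000e-04  1.9410e-01]
```

```bash
python3 -m crank '[[0,0,0,0],[0,0,0,0],[0,0,-0.05,0],[0,0,-0.2,0],[0,0,-0.3,0],[0,0,-0.1,0],[-0.21,0.19,0,0],[-0.21,0.19,0,0],[-0.21,0.19,0,0],[-0.21,0.19,0,0]]' 0.15
python3 -m crank '[[-0.21,0.19,0,0],[-0.21,0.19,0,0],[-0.21,0.19,0,0],[0,0,0,0],[0,0,0,0],[0,0,0,0],[0,0,0,0],[0,0,0,0],[0,0,0,0],[0,0,0,0]]'
python3 look.py t12 a b c;python3 - <<'E'
from h import *
snap('side','s12')
a=cv2.imread('pics/t12.png');cv2.imwrite('pics/t12c.png',cv2.resize(a[150:265,125:285],None,fx=5,fy=5,interpolation=cv2.INTER_CUBIC))
a=cv2.imread('pics/s12.png');cv2.imwrite('pics/s12c.png',cv2.resize(a[110:230,170:300],None,fx=5,fy=5,interpolation=cv2.INTER_CUBIC))
E
```

```text
time: 60.75
tool_pos: [0.4992, -0.0641, 0.2196]
ee_rot: [3.141, -0.001, 0.194]
wrist_force: [0.2, -0.6, -0.6]
width: 0.04
time: 62.0
tool_pos: [0.3985, -0.1988, 0.2188]
ee_rot: [-3.142, 0.0, 0.194]
wrist_force: [0.5, -0.5, -0.7]
width: 0.04
a px [143.9 219.1] [152.2 183.2] L 0.138 plateF [0.5757 0.292 ] mid [0.5078 0.3047] ang -0.186 channear [0.439  0.3177] far [0.5766 0.2918] ovl near [0.4395 0.3176]
c px [204.6 204.6] [200.4 169.7] L 0.1327 plateF [0.6303 0.1122] mid [0.5648 0.102 ] ang 0.154 channear [0.4956 0.0913] far [0.6339 0.1128] ovl near [0.4974 0.0916]
b px [256.  218.3] [251.4 184.3] L 0.1286 plateF [ 0.5791 -0.0813] mid [ 0.5156 -0.0914] ang 0.158 channear [ 0.4465 -0.1025] far [ 0.5847 -0.0804] ovl near [ 0.4493 -0.102 ]
```

View pics/t12c.png

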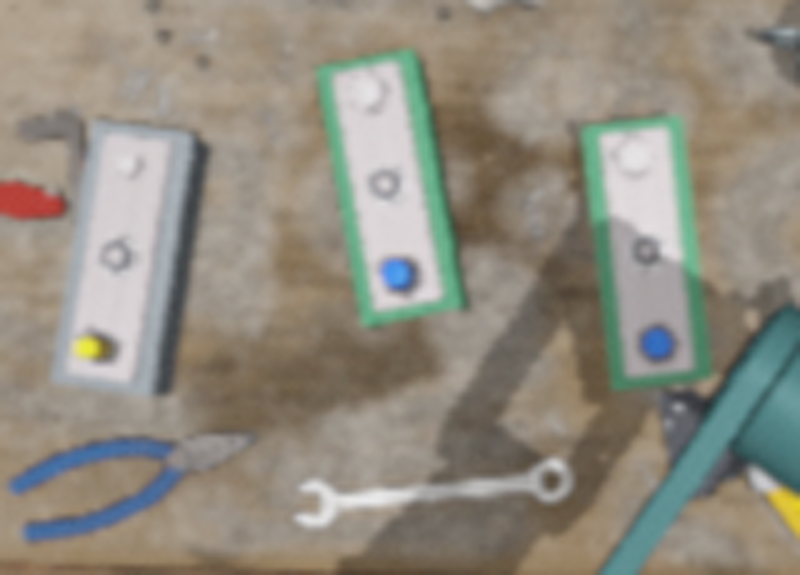

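View pics/s12c.png

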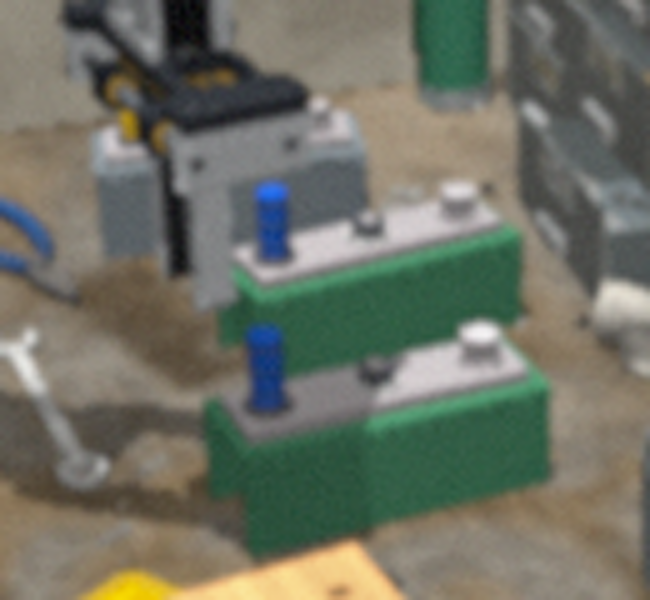

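```bash
python3 go.py .4533 -.1028 .0925 .194
```

```text
cur dx 0.3617 dy -0.4187 dz 0.6319
tgt dx 0.3616 dy -0.4187 dz 0.6319
turn 0.0001 t 62.1 F [-0.  -0.7 -0.2] w 0.0399 pos [ 0.3985 -0.1989  0.2189] [3.1416 0.     0.1941]
```

```bash
python3 -m crank '[[0.18,-0.209,0,0],[0.18,-0.209,0,0],[0,0,0,0],[0,0,0.2,0],[0,0,0.2,0],[0,0,0.12,0],[0,0,0.08,0],[0,0,0.03,0],[0,0,0,0],[0,0,0,0]]'; python3 go.py .4530 -.1028 .0925 .194
```

```text
time: 63.35
tool_pos: [0.4538, -0.1034, 0.0941]
ee_rot: [3.14, -0.002, 0.194]
wrist_force: [0.8, -0.3, 0.4]
width: 0.0398
cur dx -0.0033 dy -0.0040 dz 0.0082
tgt dx -0.0033 dy -0.0040 dz 0.0082
turn -0.0 t 63.35 F [ 0.8 -0.3  0.4] w 0.0398 pos [ 0.4538 -0.1034  0.0941] [ 3.1402e+00 -2.1000e-03  1.9390e-01]
```

```bash
python3 -m crank '[[-0.003,-0.003,0.005,0],[0,0,0,0],[0,0,0,0],[0,0,0,0],[0,0,0,0],[0,0,-0.06,0],[0,0,-0.1,0],[0,0,-0.2,0],[0,0,-0.2,0],[0,0,-0.1,0]]' 1; python3 go.py .4157 -.4256 .225 .194
```

```text
time: 64.6
tool_pos: [0.4527, -0.1023, 0.2268]
ee_rot: [3.141, -0.003, 0.194]
wrist_force: [0.3, -0.3, -2.3]
width: 0.0207
cur dx -0.4936 dy 1.5501 dz 0.0089
tgt dx -0.4931 dy 1.5503 dz 0.0089
turn 0.0002 t 64.6 F [ 0.3 -0.3 -2.3] w 0.0207 pos [ 0.4527 -0.1023  0.2268] [ 3.1408e+00 -2.7000e-03  1.9430e-01]
```

```bash
python3 -m crank '[[-0.0822,0.2583,0,0],[-0.0822,0.2583,0,0],[-0.0822,0.2583,0,0],[-0.0822,0.2583,0,0],[-0.0822,0.2583,0,0],[-0.0822,0.2583,0,0],[0,0,0,0],[0,0,0.15,0],[0,0,0.12,0],[0,0,0,0]]'; python3 go.py .4157 -.4256 .085 .194
```

```text
time: 65.85
tool_pos: [0.4145, -0.4232, 0.1673]
ee_rot: [-3.135, 0.002, 0.195]
wrist_force: [-0.7, -0.2, -2.1]
width: 0.0207
cur dx 0.0034 dy 0.0131 dz 0.4116
tgt dx 0.0035 dy 0.0131 dz 0.4116
turn 0.0007 t 65.85 F [-0.7 -0.2 -2.1] w 0.0207 pos [ 0.4145 -0.4232  0.1673] [-3.1353e+00  2.5000e-03  1.9510e-01]
```

```bash
python3 -m crank '[[0,0,0,0],[0,0,0,0],[0,0,0.06,0],[0,0,0.04,0],[0,0,0.04,0],[0,0,0.03,0],[0,0,0,0],[0,0,0,0],[0,0,0,0],[0,0,0,0]]'; python3 go.py .4157 -.4256 .085 .194
```

```text
time: 67.1
tool_pos: [0.4154, -0.4259, 0.1363]
ee_rot: [3.141, -0.0, 0.194]
wrist_force: [-0.1, 0.7, -2.2]
width: 0.0204
cur dx 0.0019 dy -0.0012 dz 0.2565
tgt dx 0.0019 dy -0.0012 dz 0.2565
turn -0.0 t 67.1 F [-0.1  0.7 -2.2] w 0.0204 pos [ 0.4154 -0.4259  0.1363] [ 3.1409e+00 -4.0000e-04  1.9400e-01]
```

Tip is about 8 mm inside the block hole, free. Continue.

```bash
python3 -m crank '[[0.001,-0.001,0.05,0],[0,0,0.05,0],[0,0,0.04,0],[0,0,0.04,0],[0,0,0.03,0],[0,0,0.02,0],[0,0,0.02,0],[0,0,0,0],[0,0,0,0],[0,0,0,0]]'; python3 go.py .4157 -.4256 .085 .194
```

```text
time: 68.35
tool_pos: [0.4159, -0.4283, 0.0869]
ee_rot: [3.135, -0.001, 0.193]
wrist_force: [0.5, -6.9, 0.7]
width: 0.0209
cur dx 0.0014 dy -0.0135 dz 0.0093
tgt dx 0.0014 dy -0.0135 dz 0.0093
turn -0.0004 t 68.35 F [ 0.5 -6.9  0.7] w 0.0209 pos [ 0.4159 -0.4283  0.0869] [ 3.135e+00 -1.000e-03  1.933e-01]
```

```bash
python3 -m crank '[[0,0.008,0.005,0],[0,0.002,0.01,0],[0,0,0.005,0],[0,0,0,0],[0,0,0,0],[0,0,0,0],[0,0,0,0],[0,0,0,0],[0,0,0,0],[0,0,0,0]]'; python3 go.py .4157 -.4256 .085 .194
```

```text
time: 69.6
tool_pos: [0.4161, -0.4285, 0.0843]
ee_rot: [3.138, -0.001, 0.194]
wrist_force: [-1.7, -3.8, 7.4]
width: 0.0207
cur dx 0.0009 dy -0.0145 dz -0.0037
tgt dx 0.0009 dy -0.0145 dz -0.0037
turn -0.0001 t 69.6 F [-1.7 -3.8  7.4] w 0.0207 pos [ 0.4161 -0.4285  0.0843] [ 3.1383e+00 -7.0000e-04  1.9390e-01]
```

```bash
python3 -m crank '[[0,0,0,0],[0,0,0,0],[0,0,-0.05,0],[0,0,-0.2,0],[0,0,-0.3,0],[0,0,-0.1,0],[0,0,0,0],[0,0,0,0],[0,0,0,0],[0,0,0,0]]' 0.15;python3 look.py t13 a b c;python3 - <<'E'
from h import *
snap('side','s13')
a=cv2.imread('pics/t13.png');cv2.imwrite('pics/t13c.png',cv2.resize(a[150:265,125:285],None,fx=5,fy=5,interpolation=cv2.INTER_CUBIC))
a=cv2.imread('pics/s13.png');cv2.imwrite('pics/s13c.png',cv2.resize(a[110:300,170:300],None,fx=3.1,fy=3.1,interpolation=cv2.INTER_CUBIC))
E
python3 go.py .4995 .0888 .22 .194
```

```text
time: 70.85
tool_pos: [0.4154, -0.427, 0.2102]
ee_rot: [-3.139, 0.001, 0.194]
wrist_force: [0.1, 0.6, -0.2]
width: 0.0399
a px [143.9 219.1] [152.2 183.1] L 0.1381 plateF [0.5757 0.2919] mid [0.5079 0.3047] ang -0.186 channear [0.4391 0.3176] far [0.5767 0.2918] ovl near [0.4396 0.3176]
c px [204.6 204.6] [200.4 169.6] L 0.133 plateF [0.6306 0.1121] mid [0.5649 0.102 ] ang 0.153 channear [0.4957 0.0913] far [0.6341 0.1126] ovl near [0.4975 0.0915]
b px [255.9 218.5] [251.6 184.4] L 0.129 plateF [ 0.5788 -0.082 ] mid [ 0.5151 -0.0916] ang 0.149 channear [ 0.4459 -0.102 ] far [ 0.5843 -0.0812] ovl near [ 0.4486 -0.1016]
cur dx 0.9090 dy -2.4509 dz -0.0449
tgt dx 0.9090 dy -2.4509 dz -0.0449
turn -0.0 t 70.95 F [ 0.2 -0.  -0.3] w 0.0404 pos [ 0.4156 -0.4272  0.211 ] [-3.1403e+00  7.0000e-04  1.9400e-01]
```

View pics/t13c.png

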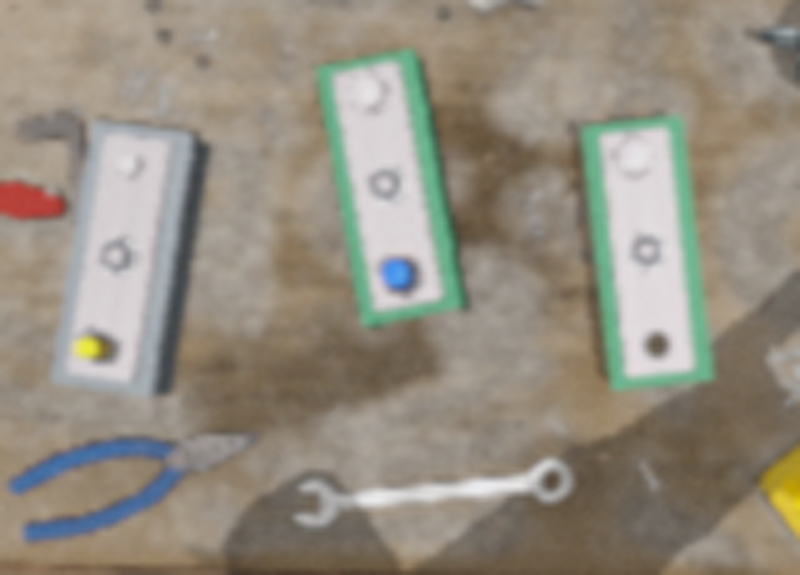

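View pics/s13c.png

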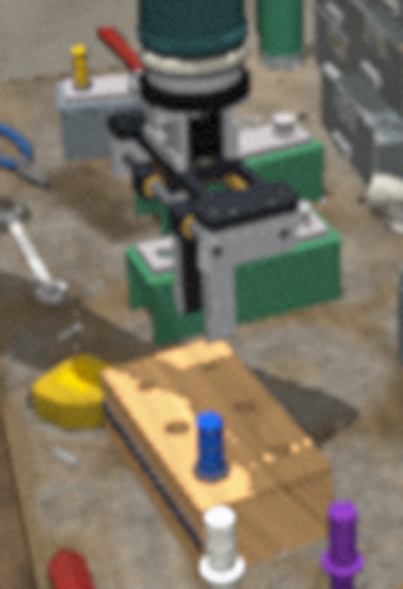

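```bash
python3 -m crank '[[0.101,-0.2723,-0.03,0],[0.101,-0.2723,0,0],[0.101,-0.2723,0,0],[0.101,-0.2723,0,0],[0.101,-0.2723,0,0],[0.101,-0.2723,0,0],[0.101,-0.2723,0,0],[0.101,-0.2723,0,0],[0.101,-0.2723,0,0],[0,0,0,0]]'
python3 go.py .4995 .0888 .094 .194
```

```text
time: 72.2
tool_pos: [0.4995, 0.0921, 0.2176]
ee_rot: [-3.141, 0.0, 0.201]
wrist_force: [-0.1, -1.3, -0.1]
width: 0.0404
cur dx -0.0033 dy 0.0162 dz 0.6179
tgt dx -0.0032 dy 0.0162 dz 0.6179
turn 0.0042 t 72.2 F [-0.1 -1.3 -0.1] w 0.0404 pos [0.4995 0.0921 0.2176] [-3.1407e+00  3.0000e-04  2.0060e-01]
```

```bash
python3 -m crank '[[0,0,0.1,0],[0,0,0.2,0],[0,0,0.15,0],[0,0,0.1,0],[0,0,0.04,0],[0,0,0.02,0],[0,0,0,0],[0,0,0,0],[0,0,0,0],[0,0,0,0]]'
python3 go.py .4995 .0888 .094 .194
```

```text
time: 73.45
tool_pos: [0.4999, 0.0886, 0.0962]
ee_rot: [3.141, -0.001, 0.194]
wrist_force: [0.2, -0.2, 0.0]
width: 0.0399
cur dx -0.0017 dy -0.0014 dz 0.0110
tgt dx -0.0017 dy -0.0014 dz 0.0110
turn 0.0001 t 73.45 F [ 0.2 -0.2  0. ] w 0.0399 pos [0.4999 0.0886 0.0962] [ 3.1414e+00 -6.0000e-04  1.9420e-01]
```

```bash
python3 -m crank '[[-0.001,-0.001,0.011,0],[0,0,0,0],[0,0,0,0],[0,0,0,0],[0,0,0,0],[0,0,-0.06,0],[0,0,-0.1,0],[0,0,-0.2,0],[0,0,-0.2,0],[0,0,-0.1,0]]' 1; python3 go.py .4037 -.3636 .225 .194
```

```text
time: 74.7
tool_pos: [0.5001, 0.0892, 0.2295]
ee_rot: [-3.141, -0.005, 0.194]
wrist_force: [0.7, -0.7, -2.7]
width: 0.0207
cur dx -0.9105 dy 2.1281 dz 0.0224
tgt dx -0.9096 dy 2.1285 dz 0.0224
turn 0.0003 t 74.7 F [ 0.7 -0.7 -2.7] w 0.0207 pos [0.5001 0.0892 0.2295] [-3.1414 -0.0046  0.1944]
```

```bash
python3 -m crank '[[-0.1137,0.266,0,0],[-0.1137,0.266,0,0],[-0.1137,0.266,0,0],[-0.1137,0.266,0,0],[-0.1137,0.266,0,0],[-0.1137,0.266,0,0],[-0.1137,0.266,0,0],[-0.1137,0.266,0,0],[0,0,0.1,0],[0,0,0.1,0]]'
python3 -m crank '[[0,0,0.08,0],[0,0,0,0],[0,0,0,0],[0,0,0,0],[0,0,0,0],[0,0,0,0],[0,0,0,0],[0,0,0,0],[0,0,0,0],[0,0,0,0]]'; python3 go.py .4037 -.3636 .085 .194
```

```text
time: 75.95
tool_pos: [0.4028, -0.3647, 0.1859]
ee_rot: [-3.141, -0.001, 0.192]
wrist_force: [-0.1, -0.1, -1.7]
width: 0.0206
time: 77.2
tool_pos: [0.403, -0.364, 0.1697]
ee_rot: [-3.142, 0.0, 0.194]
wrist_force: [-0.3, 0.9, -1.7]
width: 0.0207
cur dx 0.0039 dy -0.0012 dz 0.4233
tgt dx 0.0039 dy -0.0012 dz 0.4233
turn 0.0 t 77.2 F [-0.3  0.9 -1.7] w 0.0207 pos [ 0.403  -0.364   0.1697] [-3.1416  0.      0.194 ]
```

```bash
python3 -m crank '[[0.002,0,0.06,0],[0,0,0.06,0],[0,0,0.04,0],[0,0,0.04,0],[0,0,0.04,0],[0,0,0.03,0],[0,0,0.03,0],[0,0,0,0],[0,0,0,0],[0,0,0,0]]'; python3 go.py .4037 -.3636 .085 .194
```

```text
time: 78.45
tool_pos: [0.4035, -0.364, 0.11]
ee_rot: [3.141, -0.0, 0.194]
wrist_force: [-0.1, -0.6, -2.2]
width: 0.0206
cur dx 0.0015 dy -0.0018 dz 0.1251
tgt dx 0.0015 dy -0.0018 dz 0.1251
turn 0.0 t 78.45 F [-0.1 -0.6 -2.2] w 0.0206 pos [ 0.4035 -0.364   0.11  ] [ 3.1411e+00 -2.0000e-04  1.9400e-01]
```

```bash
python3 -m crank '[[0,0,0.03,0],[0,0,0.03,0],[0,0,0.02,0],[0,0,0.02,0],[0,0,0.015,0],[0,0,0.01,0],[0,0,0.005,0],[0,0,0,0],[0,0,0,0],[0,0,0,0]]'; python3 go.py .4037 -.3636 .085 .194
```

```text
time: 79.7
tool_pos: [0.4037, -0.3647, 0.0854]
ee_rot: [3.139, -0.001, 0.194]
wrist_force: [-0.2, -1.9, 5.9]
width: 0.0206
cur dx 0.0010 dy -0.0054 dz 0.0022
tgt dx 0.0010 dy -0.0054 dz 0.0022
turn -0.0 t 79.7 F [-0.2 -1.9  5.9] w 0.0206 pos [ 0.4037 -0.3647  0.0854] [ 3.1392e+00 -8.0000e-04  1.9390e-01]
```

```bash
python3 -m crank '[[0,0,0,0],[0,0,0,0],[0,0,-0.05,0],[0,0,-0.2,0],[0,0,-0.3,0],[0,0,-0.1,0],[0,0,0,0],[0,0,0,0],[0,0,0,0],[0,0,0,0]]' 0.15;python3 look.py t14 a b c;python3 - <<'E'
from h import *
a=cv2.imread('pics/t14.png');cv2.imwrite('pics/t14c.png',cv2.resize(a[150:265,125:285],None,fx=5,fy=5,interpolation=cv2.INTER_CUBIC))
E
python3 go.py .4405 .3114 .225 .194
```

```text
time: 80.95
tool_pos: [0.403, -0.3635, 0.2122]
ee_rot: [-3.139, 0.001, 0.194]
wrist_force: [0.1, -0.3, -0.3]
width: 0.0398
a px [143.9 219.1] [152.2 183.2] L 0.138 plateF [0.5756 0.2921] mid [0.5078 0.3047] ang -0.185 channear [0.439  0.3176] far [0.5766 0.2919] ovl near [0.4395 0.3175]
c px [205.4 205.1] [200.4 169.6] L 0.1352 plateF [0.6306 0.1122] mid [0.564  0.1006] ang 0.173 channear [0.495  0.0886] far [0.6329 0.1126] ovl near [0.4962 0.0888]
b px [255.9 218.5] [251.6 184.4] L 0.1289 plateF [ 0.5788 -0.0821] mid [ 0.515  -0.0916] ang 0.149 channear [ 0.4458 -0.102 ] far [ 0.5843 -0.0812] ovl near [ 0.4486 -0.1016]
cur dx 0.8342 dy -3.2755 dz -0.0622
tgt dx 0.8341 dy -3.2755 dz -0.0622
turn 0.0 t 81.0 F [-0.1 -0.7 -0.1] w 0.0399 pos [ 0.4031 -0.3636  0.2126] [-3.1398e+00  1.1000e-03  1.9400e-01]
```

View pics/t14c.png

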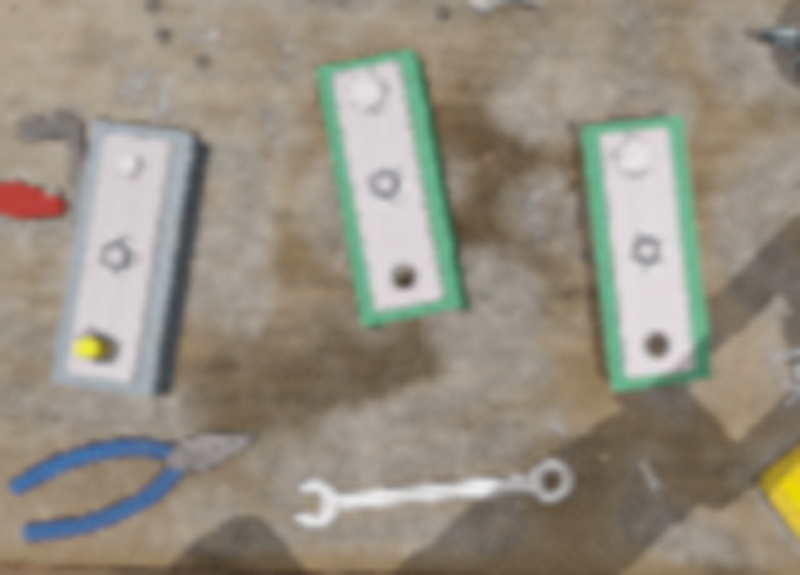

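```bash
python3 -m crank '[[0.0758,-0.2978,-0.03,0],[0.0758,-0.2978,0,0],[0.0758,-0.2978,0,0],[0.0758,-0.2978,0,0],[0.0758,-0.2978,0,0],[0.0758,-0.2978,0,0],[0.0758,-0.2978,0,0],[0.0758,-0.2978,0,0],[0.0758,-0.2978,0,0],[0.0758,-0.2978,0,0]]'
python3 -m crank '[[0.0758,-0.2978,0,0],[0,0,0,0],[0,0,0,0],[0,0,0.1,0],[0,0,0.2,0],[0,0,0.15,0],[0,0,0.08,0],[0,0,0.04,0],[0,0,0,0],[0,0,0,0]]'
python3 go.py .4405 .3114 .094 .194
```

```text
time: 82.25
tool_pos: [0.437, 0.2518, 0.2195]
ee_rot: [3.141, -0.0, 0.194]
wrist_force: [0.9, -0.4, -0.2]
width: 0.0401
time: 83.5
tool_pos: [0.4416, 0.3114, 0.1071]
ee_rot: [-3.141, -0.003, 0.194]
wrist_force: [-0.2, -0.3, 1.0]
width: 0.0398
cur dx -0.0052 dy -0.0009 dz 0.0656
tgt dx -0.0052 dy -0.0009 dz 0.0656
turn -0.0001 t 83.5 F [-0.2 -0.3  1. ] w 0.0398 pos [0.4416 0.3114 0.1071] [-3.1409e+00 -2.6000e-03  1.9380e-01]
```

```bash
python3 -m crank '[[-0.004,0,0.04,0],[0,0,0.025,0],[0,0,0,0],[0,0,0,0],[0,0,0,0],[0,0,0,0],[0,0,0,0],[0,0,0,0],[0,0,0,0],[0,0,0,0]]'
python3 -m crank '[[0,0,0,0],[0,0,0,0],[0,0,0,0],[0,0,0,0],[0,0,-0.04,0],[0,0,-0.08,0],[0,0,-0.15,0],[0,0,-0.2,0],[0,0,-0.2,0],[0,0,0,0]]' 1; python3 go.py .3905 -.299 .225 .194
```

```text
time: 84.75
tool_pos: [0.4399, 0.3109, 0.0926]
ee_rot: [3.141, 0.0, 0.194]
wrist_force: [0.3, -0.6, -0.2]
width: 0.0398
time: 86.0
tool_pos: [0.4416, 0.3121, 0.2324]
ee_rot: [-3.138, -0.009, 0.194]
wrist_force: [-0.7, 0.5, -0.9]
width: 0.0167
cur dx -0.8402 dy 2.9487 dz 0.0369
tgt dx -0.8398 dy 2.9488 dz 0.0369
turn 0.0001 t 86.0 F [-0.7  0.5 -0.9] w 0.0167 pos [0.4416 0.3121 0.2324] [-3.1383 -0.0093  0.1941]
```

```bash
python3 -m crank '[[-0.084,0.2949,0,0],[-0.084,0.2949,0,0],[-0.084,0.2949,0,0],[-0.084,0.2949,0,0],[-0.084,0.2949,0,0],[-0.084,0.2949,0,0],[-0.084,0.2949,0,0],[-0.084,0.2949,0,0],[-0.084,0.2949,0,0],[-0.084,0.2949,0,0]]'
python3 -m crank '[[0,0,0,0],[0,0,0.15,0],[0,0,0.12,0],[0,0,0,0],[0,0,0,0],[0,0,0,0],[0,0,0,0],[0,0,0,0],[0,0,0,0],[0,0,0,0]]'; python3 go.py .3908 -.3 .085 .194
```

```text
time: 87.25
tool_pos: [0.3878, -0.3015, 0.2255]
ee_rot: [-3.14, 0.001, 0.194]
wrist_force: [1.4, -0.2, -0.5]
width: 0.0164
time: 88.5
tool_pos: [0.3888, -0.3002, 0.1727]
ee_rot: [3.142, 0.0, 0.194]
wrist_force: [0.3, -0.4, -1.9]
width: 0.0161
cur dx 0.0101 dy 0.0009 dz 0.4385
tgt dx 0.0101 dy 0.0009 dz 0.4385
turn -0.0 t 88.5 F [ 0.3 -0.4 -1.9] w 0.0161 pos [ 0.3888 -0.3002  0.1727] [3.1415 0.     0.1939]
```

```bash
python3 -m crank '[[0.008,0,0.06,0],[0,0,0.06,0],[0,0,0.04,0],[0,0,0.04,0],[0,0,0.03,0],[0,0,0.02,0],[0,0,0,0],[0,0,0,0],[0,0,0,0],[0,0,0,0]]'; python3 go.py .3906 -.3 .085 .194
```

```text
time: 89.75
tool_pos: [0.3905, -0.3, 0.123]
ee_rot: [3.141, -0.0, 0.194]
wrist_force: [0.3, 0.5, -0.7]
width: 0.017
cur dx 0.0006 dy 0.0003 dz 0.1898
tgt dx 0.0006 dy 0.0003 dz 0.1898
turn 0.0 t 89.75 F [ 0.3  0.5 -0.7] w 0.017 pos [ 0.3905 -0.3     0.123 ] [ 3.1411e+00 -3.0000e-04  1.9400e-01]
```

```bash
python3 -m crank '[[0,0,0.04,0],[0,0,0.04,0],[0,0,0.03,0],[0,0,0.02,0],[0,0,0.02,0],[0,0,0.02,0],[0,0,0.02,0],[0,0,0,0],[0,0,0,0],[0,0,0,0]]'; python3 go.py .3906 -.3 .085 .194
```

```text
time: 91.0
tool_pos: [0.3907, -0.3009, 0.0847]
ee_rot: [3.139, -0.0, 0.194]
wrist_force: [0.2, -6.4, -0.1]
width: 0.0162
cur dx 0.0006 dy -0.0046 dz -0.0014
tgt dx 0.0006 dy -0.0046 dz -0.0014
turn -0.0001 t 91.0 F [ 0.2 -6.4 -0.1] w 0.0162 pos [ 0.3907 -0.3009  0.0847] [ 3.139e+00 -4.000e-04  1.938e-01]
```

```bash
python3 -m crank '[[0,0.006,0,0],[0,0.002,0.005,0],[0,0,0.005,0],[0,0,0,0],[0,0,0,0],[0,0,0,0],[0,0,0,0],[0,0,0,0],[0,0,0,0],[0,0,0,0]]'
python3 -m crank '[[0,0,0,0],[0,0,0,0],[0,0,-0.05,0],[0,0,-0.2,0],[0,0,-0.3,0],[0,0,-0.1,0],[-0.1,0.25,0,0],[-0.1,0.25,0,0],[-0.1,0.25,0,0],[-0.1,0.25,0,0]]' 0.15
python3 - <<'E'
from h import *
snap('top','t15');snap('side','s15')
a=cv2.imread('pics/t15.png');cv2.imwrite('pics/t15c.png',cv2.resize(a[145:270,120:385],None,fx=3,fy=3,interpolation=cv2.INTER_CUBIC))
a=cv2.imread('pics/s15.png');cv2.imwrite('pics/s15c.png',cv2.resize(a[110:300,170:350],None,fx=3.1,fy=3.1,interpolation=cv2.INTER_CUBIC))
E
```

```text
time: 92.25
tool_pos: [0.3907, -0.3011, 0.0846]
ee_rot: [-3.142, -0.0, 0.194]
wrist_force: [-2.6, -1.1, 9.2]
width: 0.0163
time: 93.5
tool_pos: [0.3504, -0.5145, 0.2129]
ee_rot: [-3.141, -0.0, 0.194]
wrist_force: [0.4, -0.2, 0.3]
width: 0.04
```

View pics/t15c.png

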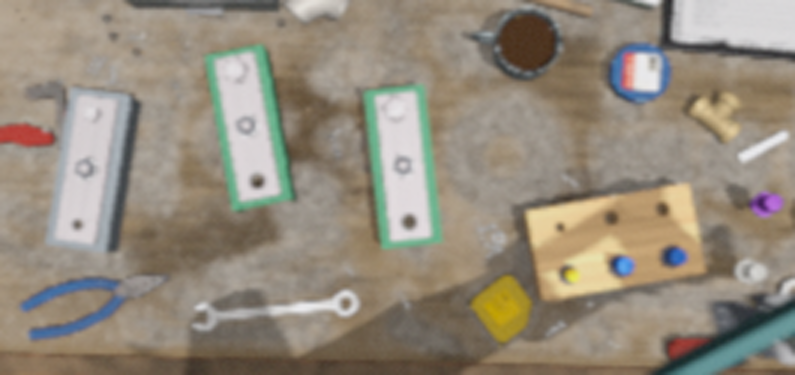

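View pics/s15c.png

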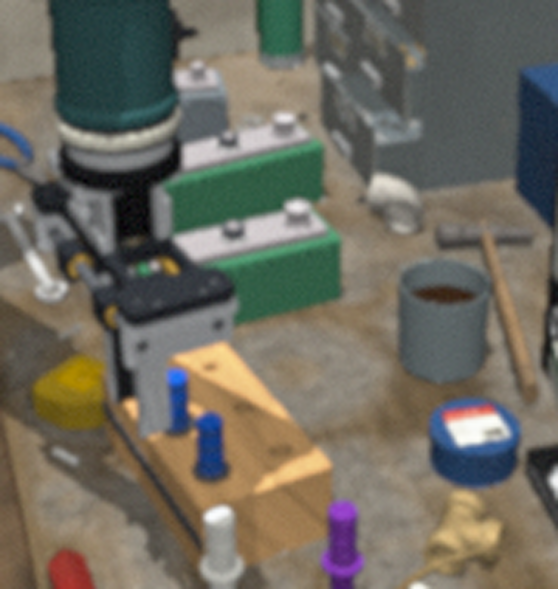

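```bash
python3 - <<'E'
from h import *
f=np.load('pics/t15.npz');P=cloud('top',f['d'])
for n,x,y in(('bolt a',.579,.2952),('bolt b',.5905,-.0833),('bolt c',.6355,.1188),):
    u,v=proj('top',(x,y,.095));u,v=int(round(u)),int(round(v));print(n,u,v,np.round(P[v-1:v+2,u-1:u+2,2],3).ravel())
for n,x,y in(('ds',.3907,-.3),('d0',.4037,-.3640),('d-',.416,-.4275)):
    u,v=proj('top',(x,y,.12));u,v=int(round(u)),int(round(v));print(n,u,v,np.round(P[v-1:v+2,u-1:u+2,2],3).ravel())
from meas import holes
im=f['im']
S={'a':[(145.7,219.5)],'b':[(255.9,218.5)],'c':[(205.4,205.1)]};M={'a':(148.3,200.8),'b':(254.3,199.8),'c':(201.8,186.6)}
for k in S:
    h=holes(im,S[k])[0][1];n=holes(im,[M[k]],.092)[0][1];d=n-h;print(k,'near hole',np.round(h,4),'nut',np.round(n,4),'plate ang',round(np.arctan2(d[1],d[0]),3))
E
```

```text
bolt a 150 182 [0.095 0.09  0.099 0.096 0.094 0.096 0.102 0.088 0.095]
bolt b 252 181 [0.1   0.095 0.097 0.101 0.096 0.091 0.093 0.098 0.097]
bolt c 198 168 [0.094 0.098 0.095 0.096 0.099 0.093 0.091 0.101 0.097]
ds 311 236 [0.12  0.122 0.121 0.125 0.122 0.122 0.111 0.122 0.12 ]
d0 328 233 [0.115 0.118 0.123 0.126 0.121 0.118 0.118 0.114 0.117]
d- 346 230 [0.12  0.111 0.117 0.119 0.123 0.125 0.117 0.119 0.122]
a near hole [0.4388 0.3118] nut [0.5077 0.2989] plate ang -0.185
b near hole [ 0.4513 -0.1012] nut [ 0.521  -0.0915] plate ang 0.139
c near hole [0.4974 0.089 ] nut [0.5657 0.1027] plate ang 0.198
```

```bash
python3 -c "
from bench import robot
print(robot.close_job(), robot.get_obs()['time'])"
```

```text
the job is handed in; nothing more can be done
the job is handed in; nothing more can be done
```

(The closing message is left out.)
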